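Fit a fuse in a control panel with sprung fuse tongs

TASK

With the sprung tongs from the stand, take the fuse with the orange band out of the blue tray, press it down between the brass clips of the empty fuse base on the control panel until it stops, and bed it there with a steady push of 15 to 20 N for a second (land gently: more than 25 N breaks it). Then let it go and put the tongs back upright in their stand. Handle the fuse with the tongs only, never with the fingers, and leave everything else where it is.

Things in the scene. Friction and masses are not known exactly. Their poses are not given: they have to be found in the camera images.
- tongs_grip (a point): Where to hold the tongs: midway between their two black rubber grips (16 mm wide in x, 36 tall in z, outer faces 49 mm apart in y when open). Tongs start upright in the stand, jaws down; own z points up from jaws to red crosspiece, y is the closing direction. Tips 75 mm below, top 54 mm above this point. Half squeezed (grips 46 mm apart) they hold to the fingers with jaws still open
- tongs_tip (a point): Point midway between the jaw tips, at the tongs' lower end. Flat jaws, 12 mm wide (x), 23 mm apart when open, 31 mm over their outsides. Above them, 12.5 mm from the tips, each arm has a red shoulder 4 mm inwards; it bears on top of a gripped fuse when pushing down. Grip with the fuse's centre 5 to 6 mm above the tips (at 6.2 mm it meets the shoulders)
- tongs: The whole tongs, 129 mm tall, 90 g: two steel arms that slide straight together under a red crosspiece, each up to 6.5 mm, sprung open: each grip takes 4.2 N to start and 0.7 N more per mm. Shut on a fuse the grips stand 40 mm apart and the springs take 7.4 N of the squeeze, the rest grips the fuse: squeeze with about 20 N. Origin at the tip point
- fuse_mid (a point): Centre of the orange-banded fuse: a cylinder 14 mm across, 51 mm long, steel caps, white body, orange band in the middle; own x along its length. It lies level in one of the tray's three nests, 25 mm above the table. Its ends rest on supports; below and beside the middle 23 mm of its length the jaws have room, down to the tray's floor 19 mm below its centre
- fuse: The orange-banded fuse; origin at its centre, as above. Mass about 30 g; it is fragile
- fuse_green: Spare fuse with a green band in the tray, same size; leave it alone. Origin at its centre
- fuse_blue: Spare fuse with a blue band in the tray, same size; leave it alone. Origin at its centre
- tray: Blue fuse tray, fixed, 80 mm (x) by 140 mm (y), 28 mm high, with three nests 45 mm apart along y. Origin at the centre of its underside
- seat (a point): Highest place for the home fuse's centre in the black fuse base, 29 mm above the table; x along the fuse, z up. The clip cradle is set, firmly, 0 to 7 mm lower (not given: find its stop by feel). A level fuse meets sprung brass clips (11 to 18 mm from its middle, both ends) 9 mm above home, needs about 5 N to pass, snaps, stops hard on copper rests. End walls leave it 2 mm at each end
- panel: Fixed white mounting plate; origin on the table under the seat, axes as the seat's. Black fuse base: floor 17 mm below the seat, end walls 30 mm high, room for the jaws 21 mm in x, 48 mm in y. On its +y side two white breakers (62 mm high) and two orange relays (54 mm), on its -y side terminal blocks (40 mm); grey ducts
- pocket (a point): Centre of the floor of the stand's pocket, 8 mm above the table; the tip point is here when the tongs stand in it. Open above, 18 mm (x) by 40 mm (y) inside, 45 mm deep, rim 53 mm above the table; the tongs go in with their x and y along its own (either way round)
- stand: Grey fixed stand of the tongs, foot 80 by 90 mm, with the pocket in its middle. Origin at the centre of its underside
- driver: Orange screwdriver lying on the table; leave it alone. Origin in its handle
- tape: Yellow roll of tape, 64 mm across, 18 mm high; leave it alone. Origin at the centre of its underside
- relay: Loose orange relay, 28 by 22 mm, 39 mm high; leave it alone. Origin at the centre of its underside
- contactor: Black and grey contactor, 75 by 45 mm, 75 mm high; leave it alone. Origin at the centre of its underside
- wrench: Steel wrench lying on the table; leave it alone. Origin in its handle

How it is judged:
On the way, in this order (a step that is already met when the one before it is completed fails the run):
1. the orange-banded fuse is held in the tongs, clear above the tray (contact force between tongs and fuse above 1 N and height (world z) of fuse_mid above 0.06 m and contact force between the fingers and fuse below 0.1 N), for 0.2 s.
2. the fuse, past the clips, is bedded on its rests by a steady push: over 15 N with the 2 to 6 N of the clips' own grip (z of fuse_mid in the frame of seat between -0.009 and 0.0013 m and horizontal distance between fuse_mid and seat below 0.004 m and angle between the x axis of fuse_mid and the x axis of seat, either way round below 0.08 rad and contact force between fuse and panel above 15 N and contact force between tongs and fuse above 1 N), for 0.4 s.
3. the fuse lies home in the fuse base and the tongs have let go of it (z of fuse_mid in the frame of seat between -0.009 and 0.0013 m and horizontal distance between fuse_mid and seat below 0.004 m and angle between the x axis of fuse_mid and the x axis of seat, either way round below 0.08 rad and contact force between tongs and fuse below 0.3 N), for 0.3 s.
At the end, for the whole second after the job is handed in: The orange fuse is home: centre within 4 mm sideways of the seat, at most 1.3 mm above or 9 mm below it, in line within 0.08 rad; the tongs are off it and at rest in the pocket (tips within 12 mm of its centre, 6 mm of its floor, tilt under 0.25 rad), let go by the fingers (all of step 3 and horizontal distance between tongs_tip and pocket below 0.012 m and z of tongs_tip in the frame of pocket below 0.006 m and angle between tongs_grip's own z axis and vertical below 0.25 rad and linear speed of each of fuse, tongs below 0.02 m/s and contact force between the fingers and tongs below 0.1 N); the robot touches nothing.
It fails at once if the robot touches the orange-banded fuse itself (contact force between any of the fingers, the arm and fuse above 0.3 N).
It fails at once if the fuse is loaded by the panel with more than 28 N (push and clips' grip together) and breaks (contact force between fuse and panel above 28 N).
It fails at once if another fuse or another loose thing is moved by more than 15 mm (distance of any of fuse_green, fuse_blue, driver, tape, relay, contactor, wrench from where it was at the start of the episode above 0.015 m).
It also fails if it takes over 72 s, if anything falls off the work surface, if the arm or the gripper's body presses on something with over 40 N, if the wrist force passes 120 N, or if a joint passes its speed limit or range.

ROBOT

A 7-joint arm with a two-finger parallel gripper is mounted at the origin on the work surface. World frame = base frame: x ahead of the robot, y to its left, z up, the work surface at z = 0. Lengths are in m, angles in rad, forces in N, time in s.
With the tool pointing down it reaches from about 0.425 to 0.925 m from the base axis. Payload 6.8 kg.
Tool frame: the origin (TCP) lies midway between the tips of the shut fingers; the grasp point (between the pads) lies 19 mm behind it; z points along the fingers, y is the direction in which the jaws open and shut (so a half turn about z gives the same grasp; the last joint's range is limited). The gripper opens to 85 mm and grips with 20 to 120 N. Pads are 22 mm wide; open, the fingers measure 114 mm over their backs; the gripper's body (76 mm by 85 mm) begins 54 mm behind the grasp point. The pads swing forward as they close: fully open they stand 13 mm farther back than shut.
Start: joints at [-0.108, 0.477, 0.022, 1.555, -0.011, 1.109, -0.083], TCP at [0.675, 0, 0.231] pointing down, gripper open.
Joint ranges: [-2.96, 2.96], [-0.34, 2.1], [-1.41, 1.46], [0.24, 2.44], [-1.37, 4.51], [0.17, 1.92], [-2.96, 2.96]. Speed limits (rad/s): [2.39, 2.39, 3.14, 3.14, 3.14, 3.14, 3.14].

INTERFACE

Orientations are given as a rotation vector (axis times angle).
In Python, from bench import r, imaging gives the robot as it stands.
- The arm moves only by the tool jog_arm, never from a script. Its argument "rows" is a list of rows, each an object with "delta_rot": the turn, a rotation vector about the tool's x, y, z in degrees, a list of three; "xyz": the shift along the tool's x, y, z in cm, a list of three; "fingers": the closure, from 0 (fully open) to 1 (shut). A call has exactly 5 rows; each row is the pose to reach, as a shift and turn from the pose measured when the call began, along the tool's axes at that moment; what a row does not reach only later rows make up. A row lasts 1/12 s, in which the tool goes at most 41.7 mm and 7.16 degrees, less where a joint would pass 70% of its speed; a pose out of reach is approached as far as the arm can. A call with a gripper value outside its range is refused whole. The fingers move at their own pace and stop on an object; "grip_force" is the grip in N (left out, the last holds). Time passes only in rows, so rows that repeat a pose let the fingers close, or fill a call up. It gives the time, the measured TCP pose, the force and the opening at its end, in the units of the state.
- r.get_obs(): the state, without advancing time (a new reading comes with each control period).
- imaging.grab_frame(name): name is "scene" or "side" or "wrist"; returns the picture (480x640x3 uint8, blue, green, red); there is no depth.
- imaging.camera_info(name): a dict with "camera_matrix" (3x3 intrinsics, pixels), "xyz" and "attitude" of the camera in the world. Camera axes: x right, y down, z forward; pixel columns grow to the right and rows downward; lengths in m; the calibration is good to about 2 mm. A picture is of the moment at which its call begins: read the wrist's pose just before it. camera_info takes no time and is no camera call; for the wrist camera it gives the pose at the moment of the call.
- r.hand_in(): hands the job in, once; it reports no verdict.
Trained networks look in the newest picture that a camera, given by its name, has taken for a name from the list of things; names that differ only in an ending like _2 or _b are one class to them, and where a whole thing is asked for, a point or a joint stands for the part that bears it (a point fixed in the world has none). Each returns a list of dicts, best first, with "conf" (0 to 1); they miss things now and then, are a little off and sometimes report something else, mostly with a low value. They report only what shows in the picture. A call takes as long as a camera call.
- imaging.find_in(camera, query): "position" ([column, row] in pixels, amid what is visible of it).
- imaging.cut_out(camera, query): "region" (480x640 bool, what is visible of it) and "position" ([column, row] in pixels, amid what is visible of it).
- imaging.tip_of(camera, query): "position" ([column, row] in pixels: a listed point, or the origin of a listed thing).
The state is a dict: "clock": time; "joints": joint angles; "qvel": joint speeds; "tau": joint torques, N m; "tcp_pos": TCP position; "orientation": TCP orientation; "contact_force": force on the tool from outside, world axes, zero at the start; "moment": the same for the moment, N m; "grip_width": finger opening in m.
Only numpy, scipy, OpenCV 4.12 (cv2) and the standard library are available. Lean on these libraries where they do the work, as an engineer would, in place of code of your own. Each camera call takes 0.05 s, during which the arm holds its last target.

## Working session

There is one attempt and no reset: what is moved stays moved. The work goes in short steps, Python scripts to look and compute and a tool call to move; the robot and the scene stay as the last step left them, time stands still between calls to the robot, and variables do not carry over. Pictures are saved under pics/ and viewed, and the job is handed in when it is done.

Besides the shell and the picture viewer there is one more tool, called after "Emit:" by a JSON object that holds its "fn" and its "kwargs", one argument or row to a line. jog_arm: Moves the arm, as the interface text tells. Its arguments: {"type":"object","properties":{"rows":{"type":"array","items":{"type":"object","properties":{"delta_rot":{"type":"array","items":{"type":"number"}},"xyz":{"type":"array","items":{"type":"number"}},"fingers":{"type":"number"}}}},"grip_force":{"type":"number"}},"required":["rows"]}

```bash
ls; mkdir -p pics
python3 - <<'E'
from bench import r, imaging
import cv2
print(r.get_obs())
for n in ("scene","side","wrist"):
    im=imaging.grab_frame(n); cv2.imwrite(f"pics/a_{n}.png",im)
    print(n,imaging.camera_info(n))
print(r.get_obs()["clock"])
E
```

```text
pics
{'clock': 0.0, 'joints': array([-0.10809503,  0.47779561,  0.02230313,  1.55645277, -0.01151631,
        1.10929265, -0.08312329]), 'qvel': array([ 1.17974033e-05, -7.61297298e-04,  1.05411144e-03,  1.09911761e-03,
        1.49651604e-04,  1.25381582e-03,  6.58446691e-04]), 'tau': array([-5.45967814e-04, -5.96443820e+01,  1.60769675e+00, -2.81194621e+01,
        1.24063640e-02,  9.39900521e-03,  2.20753498e-05]), 'tcp_pos': array([6.74407506e-01, 9.31456246e-06, 2.30327453e-01]), 'orientation': array([-2.22056325e+00, -2.22060450e+00,  2.13423445e-03]), 'contact_force': array([-0.60663059,  0.41649278, -0.37007428]), 'moment': array([ 0.00939262, -0.03136308,  0.04270419]), 'grip_width': 0.0855967857251168}
scene {'camera_matrix': array([[593.73446619,   0.        , 316.59133918],
       [  0.        , 593.73446619, 240.9522374 ],
       [  0.        ,   0.        ,   1.        ]]), 'xyz': array([ 1.25141227, -0.3975461 ,  0.95395138]), 'attitude': array([-2.1100391 , -1.27404145,  0.47547792])}
side {'camera_matrix': array([[613.08173497,   0.        , 317.71987297],
       [  0.        , 613.08173497, 236.57758757],
       [  0.        ,   0.        ,   1.        ]]), 'xyz': array([-0.11738666, -1.15375755,  0.92534122]), 'attitude': array([-2.07780279,  0.58171979, -0.28233891])}
wrist {'camera_matrix': array([[352.43181889,   0.        , 318.23702177],
       [  0.        , 352.43181889, 234.90719181],
       [  0.        ,   0.        ,   1.        ]]), 'xyz': array([0.67508866, 0.06923144, 0.37434031]), 'attitude': array([ 2.86292768e+00,  7.85789167e-04, -1.96806006e-03])}
0.15
```

View pics/a_scene.png

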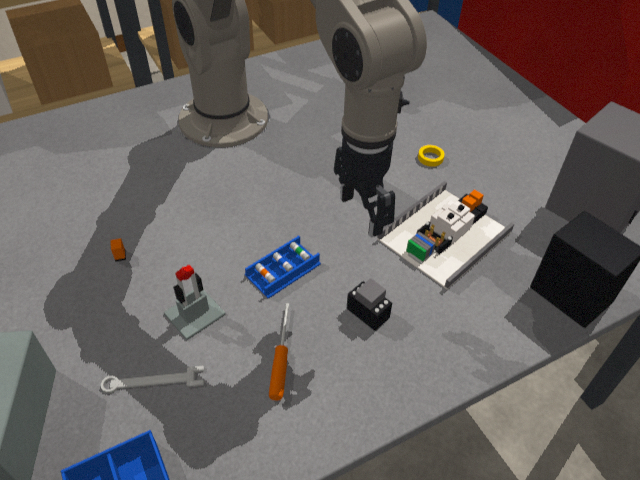

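View pics/a_side.png

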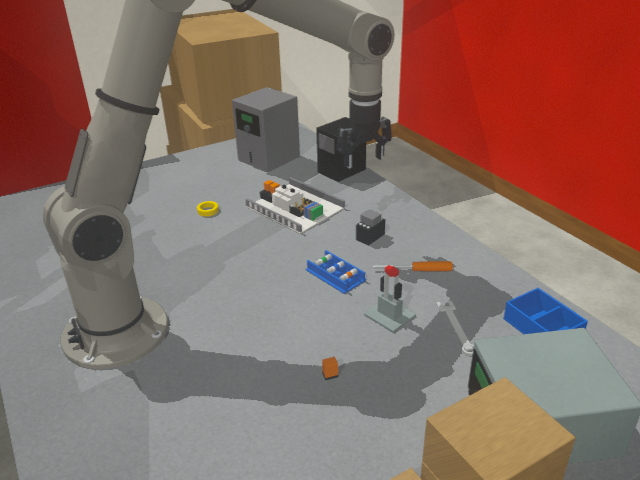

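View pics/a_wrist.png

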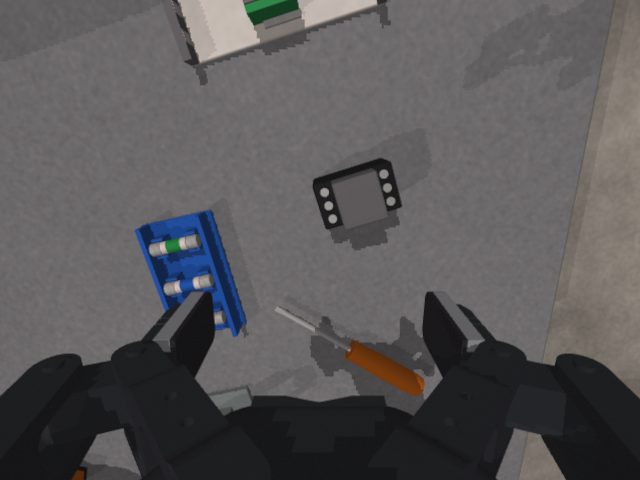

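The scene camera shows the stand with the tongs at about (190,300), the tray at (282,265) and the panel at (445,235). In the wrist view the tray is at (190,270) and the panel is cut off at the top. Next I triangulate with the networks.

```bash
cat > h.py <<'E'
from bench import r, imaging
import numpy as np, cv2
from scipy.spatial.transform import Rotation as R
def cam(n):
    c=imaging.camera_info(n); return c["camera_matrix"],np.array(c["xyz"]),R.from_rotvec(c["attitude"]).as_matrix()
def ray(c,p):
    K,t,A=c; d=A@np.linalg.inv(K)@np.array([p[0],p[1],1.]); return t,d/np.linalg.norm(d)
def onz(c,p,z):
    t,d=ray(c,p); return t+d*(z-t[2])/d[2]
def tri(rays):
    M=np.zeros((3,3));b=np.zeros(3)
    for t,d in rays:
        P=np.eye(3)-np.outer(d,d); M+=P;b+=P@t
    x=np.linalg.solve(M,b)
    return x,[np.linalg.norm((np.eye(3)-np.outer(d,d))@(x-t)) for t,d in rays]
def proj(c,X):
    K,t,A=c; q=K@(A.T@(np.array(X)-t)); return q[:2]/q[2]
E
python3 - <<'E'
from h import *
np.set_printoptions(precision=4,suppress=True)
for n in ("scene","side"): imaging.grab_frame(n)
C={n:cam(n) for n in ("scene","side")}
for q in ("tongs_grip","tongs_tip","pocket","seat","fuse_mid","tray","stand","fuse_green","fuse_blue","panel"):
    rs=[]
    for n in C:
        o=imaging.tip_of(n,q)
        if o: rs.append(ray(C[n],o[0]["position"])); print(q,n,[(np.round(x["position"],1),round(x["conf"],2)) for x in o[:2]])
    if len(rs)==2: print("  ->",*tri(rs))
print(r.get_obs()["clock"])
E
```

```text
tongs_grip scene [(array([187.3, 287.1]), 0.6), (array([155.1, 380.2]), 0.18)]
tongs_grip side [(array([392.3, 285.8]), 0.74)]
  -> [ 0.5594 -0.2869  0.0876] [np.float64(0.0022479439616853655), np.float64(0.0022479439616852974)]
tongs_tip scene [(array([194.6, 313.3]), 0.6), (array([283.3, 270.5]), 0.43)]
pocket scene [(array([192.1, 311.6]), 0.97)]
pocket side [(array([388.4, 313. ]), 0.7), (array([388.7, 313.7]), 0.64)]
  -> [ 0.555  -0.2866  0.0087] [np.float64(0.00029005984096421456), np.float64(0.00029005984096429935)]
seat scene [(array([435.3, 232.4]), 0.85)]
seat side [(array([303.6, 203.9]), 0.63), (array([390.7, 315.7]), 0.33)]
  -> [0.6206 0.233  0.0316] [np.float64(0.005071015240449649), np.float64(0.005071015240449552)]
fuse_mid scene [(array([263.8, 272.4]), 0.57)]
fuse_mid side [(array([389.2, 313.2]), 0.75), (array([352.2, 275.8]), 0.63)]
  -> [ 0.569  -0.1845 -0.0073] [np.float64(0.06978279652343809), np.float64(0.06978279652343812)]
tray scene [(array([285.4, 269.2]), 0.81)]
tray side [(array([335.6, 275. ]), 0.56)]
  -> [ 0.5376 -0.0799 -0.0021] [np.float64(0.00306
[... 156 characters left out ...]
28  0.0008] [np.float64(0.0025808469582972718), np.float64(0.0025808469582974214)]
fuse_green scene [(array([300.4, 252.7]), 0.64)]
fuse_green side [(array([321.9, 261.9]), 0.55)]
  -> [ 0.5246 -0.0372  0.0166] [np.float64(0.0011963028681784343), np.float64(0.0011963028681784638)]
fuse_blue scene [(array([364.9, 316.3]), 0.63), (array([281.6, 264.2]), 0.45)]
fuse_blue side [(array([333.5, 268.7]), 0.54)]
  -> [ 0.6357  0.0711 -0.1246] [np.float64(0.011372768302862197), np.float64(0.011372768302862222)]
panel scene [(array([434. , 245.6]), 0.9)]
panel side [(array([300.1, 211.6]), 0.59)]
  -> [ 0.6186  0.2426 -0.0061] [np.float64(0.0032267939834102126), np.float64(0.0032267939834101952)]
1.25
```

Emit:
{"fn": "jog_arm", "kwargs": {
  "rows": [
    {"xyz": [-3.7,-1.5,0],"fingers": 0},
    {"xyz": [-7.4,-3,0],"fingers": 0},
    {"xyz": [-11.1,-4.5,0],"fingers": 0},
    {"xyz": [-14.8,-6,0],"fingers": 0},
    {"xyz": [-18.5,-7.5,0],"fingers": 0}
  ]
}}

```text
$.rows[0]: bad value
```

Emit:
{"fn": "jog_arm", "kwargs": {
  "rows": [
    {"xyz": [-3.5,-1.4,0],"fingers": 0},
    {"xyz": [-7,-2.8,0],"fingers": 0},
    {"xyz": [-10.1,-4.2,0],"fingers": 0},
    {"xyz": [-10.1,-4.2,0],"fingers": 0},
    {"xyz": [-10.1,-4.2,0],"fingers": 0}
  ]
}}

```text
$.rows[0]: bad value
```

Run:
```python
from h import *
o=r.get_obs(); print(o["clock"],o["tcp_pos"],o["orientation"],o["qvel"].round(3),o["joints"].round(2))
c=cam("wrist"); im=imaging.grab_frame("wrist"); cv2.imwrite("pics/b_wrist.png",im)
np.savez("b.npz",K=c[0],t=c[1],A=c[2])
for q in ("tongs_grip","pocket","stand","fuse_mid"):
    print(q,[(np.round(x["position"],1),round(x["conf"],2)) for x in imaging.tip_of("wrist",q)[:2]])
print(r.get_obs()["clock"])
```

```text
1.25 [6.74997375e-01 2.58299884e-05 2.31309321e-01] [-2.22149069e+00 -2.22136411e+00 -7.45480781e-05] [-0.002  0.001  0.     0.    -0.    -0.     0.   ] [-0.11  0.48  0.02  1.56 -0.01  1.11 -0.08]
tongs_grip [(array([348.5, 340.4]), 0.37)]
pocket [(array([227.5, 422.2]), 0.8)]
stand [(array([228.9, 419.9]), 0.81)]
fuse_mid []
1.5
```

View pics/b_wrist.png

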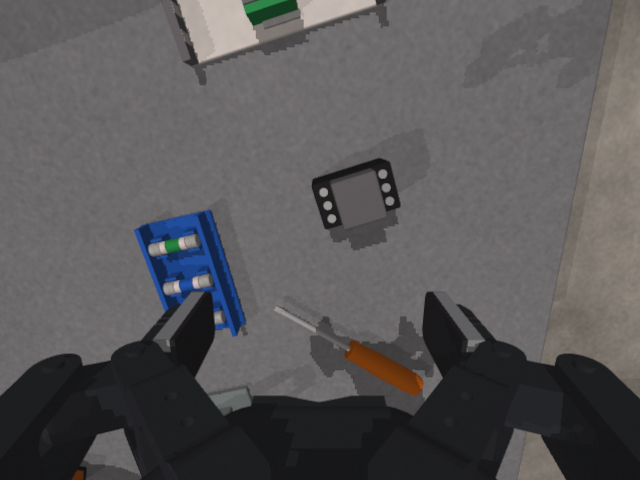

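The call was refused and the arm has not moved. I'll include delta_rot in every row.

Emit:
{"fn": "jog_arm", "kwargs": {
  "rows": [
    {"delta_rot": [0,0,0],"xyz": [-3.7,-1.5,0],"fingers": 0},
    {"delta_rot": [0,0,0],"xyz": [-7.4,-3,0],"fingers": 0},
    {"delta_rot": [0,0,0],"xyz": [-11.1,-4.5,0],"fingers": 0},
    {"delta_rot": [0,0,0],"xyz": [-14.8,-6,0],"fingers": 0},
    {"delta_rot": [0,0,0],"xyz": [-18.5,-7.5,0],"fingers": 0}
  ]
}}

```text
clock: 1.92
tcp_pos: [0.5991, -0.1866, 0.2315]
orientation: [2.221, 2.221, 0.0]
contact_force: [0.8, -0.5, 0.1]
grip_width: 0.0855
```

Emit:
{"fn": "jog_arm", "kwargs": {
  "rows": [
    {"delta_rot": [0,0,0],"xyz": [-3.5,-1.4,0],"fingers": 0},
    {"delta_rot": [0,0,0],"xyz": [-7,-2.8,0],"fingers": 0},
    {"delta_rot": [0,0,0],"xyz": [-10,-4.2,0],"fingers": 0},
    {"delta_rot": [0,0,0],"xyz": [-10,-4.2,0],"fingers": 0},
    {"delta_rot": [0,0,0],"xyz": [-10,-4.2,0],"fingers": 0}
  ]
}}

```text
clock: 2.33
tcp_pos: [0.5556, -0.2896, 0.2317]
orientation: [2.227, 2.215, -0.001]
contact_force: [0.5, 0.8, -0.3]
grip_width: 0.0856
```

Run:
```python
from h import *
o=r.get_obs(); print(o["clock"],o["tcp_pos"],o["orientation"],o["qvel"].round(3),o["joints"].round(2))
c=cam("wrist"); im=imaging.grab_frame("wrist"); cv2.imwrite("pics/c_wrist.png",im)
np.savez("c.npz",K=c[0],t=c[1],A=c[2])
for q,z in (("tongs_grip",.083),("pocket",.053),("stand",0),("fuse_mid",.025)):
    print(q,[(np.round(x["position"],1),round(x["conf"],2),onz(c,x["position"],z).round(4)) for x in imaging.tip_of("wrist",q)[:2]])
print(r.get_obs()["clock"])
```

```text
2.3333 [ 0.55563819 -0.28956737  0.23165621] [ 2.22654248e+00  2.21506551e+00 -1.01291452e-03] [-0.045  0.003 -0.06  -0.004 -0.015 -0.    -0.014] [ 0.3   0.4   0.1   1.68 -0.04  1.06  0.41]
tongs_grip [(array([317.3, 212.6]), 0.56, array([ 0.5553, -0.2845,  0.083 ]))]
pocket [(array([320.2, 196.5]), 0.86, array([ 0.5579, -0.2759,  0.053 ]))]
stand [(array([317.2, 199. ]), 0.61, array([ 0.5549, -0.2877,  0.    ]))]
fuse_mid [(array([306.2,  23.7]), 0.93, array([ 0.5462, -0.1268,  0.025 ]))]
2.5833
```

View pics/c_wrist.png

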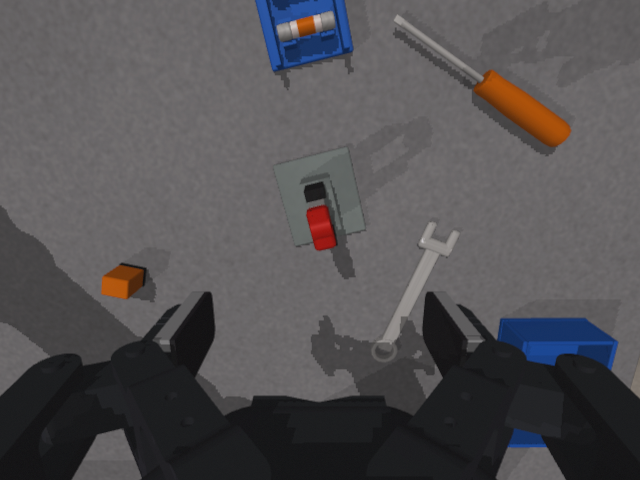

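The wrist view shows the stand foot with corners near (273,166), (350,147), (366,228) and (295,246), the red crosspiece at (321,228) and the orange fuse at (306,25). I get the yaw from rectified masks.

Run:
```python
from h import *
c=cam("wrist"); im=imaging.grab_frame("wrist")
def rect(pts,z):
    P=np.array([onz(c,p,z)[:2] for p in pts],np.float32); return cv2.minAreaRect(P*1000)
print("hand corners z=0.008",rect([(273,166),(350,147),(366,228),(295,246)],.008), [onz(c,p,.008).round(4)[:2] for p in [(273,166),(350,147),(366,228),(295,246)]])
m=imaging.cut_out("wrist","stand")[0]["region"].astype(np.uint8)
ys,xs=np.nonzero(m); print("stand",rect(list(zip(xs,ys)),.008))
hsv=cv2.cvtColor(im,cv2.COLOR_BGR2HSV)
red=((hsv[...,0]<6)|(hsv[...,0]>174))&(hsv[...,1]>150)&(hsv[...,2]>70); red[:140]=0;red[260:]=0;red[:,:290]=0;red[:,350:]=0
ys,xs=np.nonzero(red); print("red",len(xs),xs.mean(),ys.mean(),rect(list(zip(xs,ys)),.135))
v=im[130:270,260:390]; cv2.imwrite("pics/c2.png",cv2.resize(v,None,fx=5,fy=5,interpolation=cv2.INTER_CUBIC)[:600])
```

```text
hand corners z=0.008 ((561.887939453125, -280.3471374511719), (80.8117904663086, 88.68907928466797), 13.907635688781738) [array([ 0.512, -0.247]), array([ 0.5905, -0.2278]), array([ 0.6101, -0.3125]), array([ 0.5333, -0.3331])]
stand ((558.2594604492188, -284.54608154296875), (80.2292709350586, 90.84945678710938), 13.426025390625)
red 937 317.43436499466384 234.01067235859125 ((558.0173950195312, -283.7789306640625), (16.25847816467285, 31.843469619750977), 12.133482933044434)
```

View pics/c2.png

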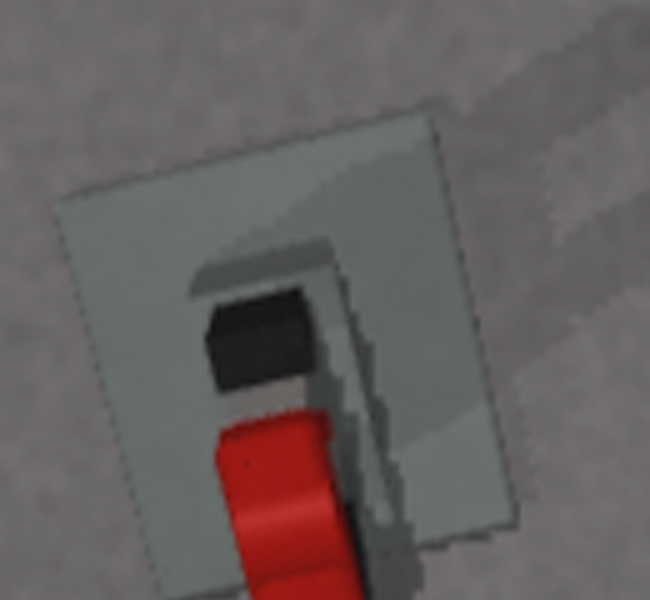

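The stand's yaw is +13.5° with its centre near (0.558, -0.2845). I'll turn the tool 76.5° about its z axis, so the jaws close along the stand's y, and centre it.

Emit:
{"fn": "jog_arm", "kwargs": {
  "rows": [
    {"delta_rot": [0,0,7],"xyz": [0.1,0.1,0],"fingers": 0},
    {"delta_rot": [0,0,14],"xyz": [0.2,0.1,0],"fingers": 0},
    {"delta_rot": [0,0,21],"xyz": [0.3,0.2,0],"fingers": 0},
    {"delta_rot": [0,0,28],"xyz": [0.4,0.2,0],"fingers": 0},
    {"delta_rot": [0,0,35],"xyz": [0.5,0.25,0],"fingers": 0}
  ]
}}

```text
clock: 3.1
tcp_pos: [0.5607, -0.2794, 0.2314]
orientation: [-2.788, -1.447, -0.001]
contact_force: [-0.4, 0.3, 0.2]
grip_width: 0.0853
```

Emit:
{"fn": "jog_arm", "kwargs": {
  "rows": [
    {"delta_rot": [0,0,7],"xyz": [0,0,0],"fingers": 0},
    {"delta_rot": [0,0,14],"xyz": [0,0,0],"fingers": 0},
    {"delta_rot": [0,0,21],"xyz": [0,0,0],"fingers": 0},
    {"delta_rot": [0,0,28],"xyz": [0,0,0],"fingers": 0},
    {"delta_rot": [0,0,35],"xyz": [0,0,0],"fingers": 0}
  ]
}}

```text
clock: 3.52
tcp_pos: [0.5611, -0.2786, 0.2314]
orientation: [-3.095, -0.535, -0.001]
contact_force: [0.4, -1.4, -0.3]
grip_width: 0.0854
```

Emit:
{"fn": "jog_arm", "kwargs": {
  "rows": [
    {"delta_rot": [0,0,7],"xyz": [0,0,0],"fingers": 0},
    {"delta_rot": [0,0,7],"xyz": [0,0,0],"fingers": 0},
    {"delta_rot": [0,0,7],"xyz": [0,0,0],"fingers": 0},
    {"delta_rot": [0,0,7],"xyz": [0,0,0],"fingers": 0.2},
    {"delta_rot": [0,0,7],"xyz": [0,0,0],"fingers": 0.2}
  ]
}}

```text
clock: 3.93
tcp_pos: [0.5612, -0.2785, 0.2314]
orientation: [-3.122, -0.349, -0.001]
contact_force: [-0.6, -0.0, -0.7]
grip_width: 0.0685
```

```bash
cat >> h.py <<'E'
def pose():
    o=r.get_obs(); M=R.from_rotvec(o["orientation"]).as_matrix()
    print("t",round(o["clock"],2),"tcp",o["tcp_pos"].round(4),"toolx ang",np.degrees(np.arctan2(M[1,0],M[0,0])).round(2),"zaxis",M[:,2].round(4),"F",o["contact_force"].round(1),"w",round(o["grip_width"],4))
    return o,M
def rect(c,pts,z):
    P=np.array([onz(c,p,z)[:2] for p in pts],np.float32); return cv2.minAreaRect(P*1000)
E
python3 - <<'E'
from h import *
pose()
c=cam("wrist"); im=imaging.grab_frame("wrist"); cv2.imwrite("pics/d_wrist.png",im)
for q,z in (("tongs_grip",.083),("pocket",.008),("stand",0),("fuse_mid",.025)):
    print(q,[(np.round(x["position"],1),round(x["conf"],2),onz(c,x["position"],z).round(4)) for x in imaging.tip_of("wrist",q)[:2]])
m=imaging.cut_out("wrist","stand")[0]["region"].astype(np.uint8)
ys,xs=np.nonzero(m); print("stand",rect(c,list(zip(xs,ys)),.008))
hsv=cv2.cvtColor(im,cv2.COLOR_BGR2HSV)
red=((hsv[...,0]<6)|(hsv[...,0]>174))&(hsv[...,1]>150)&(hsv[...,2]>70); red[:140]=0;red[300:]=0;red[:,:250]=0;red[:,400:]=0
ys,xs=np.nonzero(red); print("red",len(xs),xs.mean(),ys.mean(),rect(c,list(zip(xs,ys)),.135))
E
```

```text
t 3.93 tcp [ 0.5612 -0.2785  0.2314] toolx ang 12.76 zaxis [ 6.e-04  7.e-04 -1.e+00] F [-0.6 -0.  -0.7] w 0.0685
tongs_grip [(array([325.2, 223.9]), 0.92, array([ 0.559 , -0.2856,  0.083 ]))]
pocket [(array([322.9, 207.1]), 0.89, array([ 0.5583, -0.2848,  0.008 ])), (array([350.9, 388.3]), 0.33, array([ 0.344 , -0.3697,  0.008 ]))]
stand []
fuse_mid [(array([164.1, 186.1]), 0.79, array([ 0.5474, -0.1251,  0.025 ]))]
stand ((558.3502807617188, -285.5355529785156), (80.84686279296875, 89.7044677734375), 13.782691955566406)
red 1055 325.41421800947865 239.2303317535545 ((566.2154541015625, -283.168212890625), (32.229923248291016, 30.58719825744629), 12.769989967346191)
```

View pics/d_wrist.png

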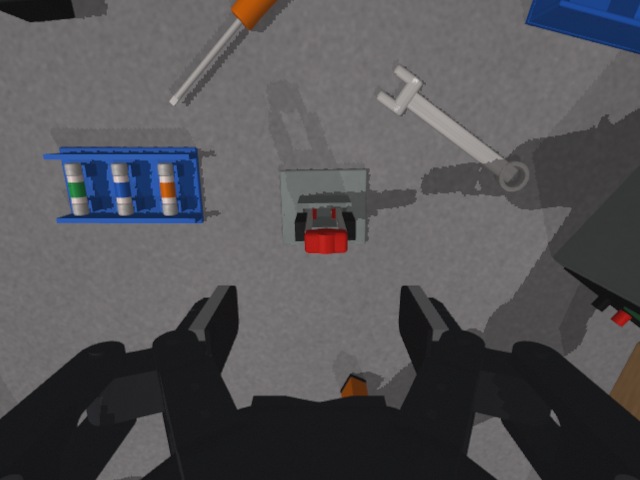

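The tool is almost aligned: the tongs grip is at about (0.5588, -0.2853) and the stand's yaw is 13.6°. I fine-align before going down.

Emit:
{"fn": "jog_arm", "kwargs": {
  "rows": [
    {"delta_rot": [0,0,-0.8],"xyz": [-0.4,0.57,0],"fingers": 0.12},
    {"delta_rot": [0,0,-0.8],"xyz": [-0.4,0.57,2],"fingers": 0.12},
    {"delta_rot": [0,0,-0.8],"xyz": [-0.4,0.57,4],"fingers": 0.12},
    {"delta_rot": [0,0,-0.8],"xyz": [-0.4,0.57,5],"fingers": 0.12},
    {"delta_rot": [0,0,-0.8],"xyz": [-0.4,0.57,5],"fingers": 0.12}
  ]
}}

```text
clock: 4.65
tcp_pos: [0.5569, -0.2843, 0.1789]
orientation: [-3.117, -0.367, 0.005]
contact_force: [-0.3, -0.1, 1.1]
grip_width: 0.0753
```

Run:
```python
from h import *
pose()
c=cam("wrist"); im=imaging.grab_frame("wrist"); cv2.imwrite("pics/e_wrist.png",im)
for q,z in (("tongs_grip",.083),("pocket",.008)):
    print(q,[(np.round(x["position"],1),round(x["conf"],2),onz(c,x["position"],z).round(4)) for x in imaging.tip_of("wrist",q)[:2]])
m=imaging.cut_out("wrist","stand")[0]["region"].astype(np.uint8)
ys,xs=np.nonzero(m); print("stand",rect(c,list(zip(xs,ys)),.008))
pose()
```

```text
t 4.65 tcp [ 0.5569 -0.2843  0.1789] toolx ang 13.43 zaxis [-0.0037  0.0023 -1.    ] F [-0.3 -0.1  1.1] w 0.0753
tongs_grip [(array([318.1, 236.2]), 0.85, array([ 0.5571, -0.2844,  0.083 ])), (array([321. , 211.5]), 0.68, array([ 0.5749, -0.2822,  0.083 ]))]
pocket [(array([319.1, 213.3]), 0.79, array([ 0.5571, -0.2852,  0.008 ])), (array([100.9, 183.4]), 0.25, array([ 0.5383, -0.0894,  0.008 ]))]
stand ((558.7996215820312, -284.9838562011719), (79.93365478515625, 90.57792663574219), 13.494149208068848)
t 4.85 tcp [ 0.5591 -0.2856  0.1826] toolx ang 13.41 zaxis [ 2.3e-03 -1.0e-04 -1.0e+00] F [ 0.2  0.3 -0.5] w 0.075
```

View pics/e_wrist.png

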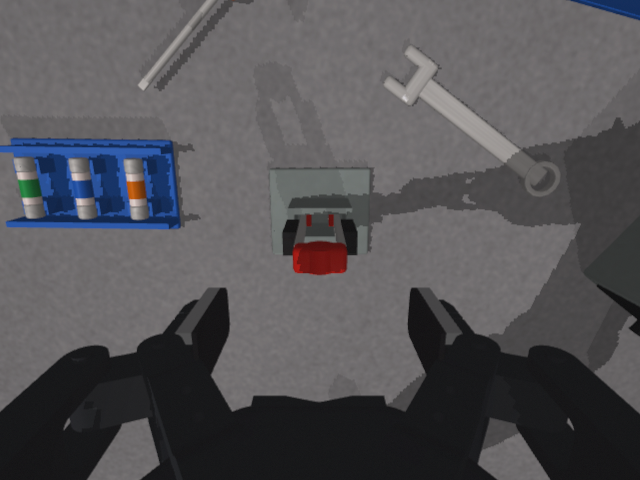

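Aligned to within 1 mm: TCP (0.5591, -0.2856) against stand centre (0.5588, -0.285). The motion needs settling rows. Going down over the grips.

Emit:
{"fn": "jog_arm", "kwargs": {
  "rows": [
    {"delta_rot": [0,0,0],"xyz": [0,0,2.5],"fingers": 0.12},
    {"delta_rot": [0,0,0],"xyz": [0,0,5],"fingers": 0.12},
    {"delta_rot": [0,0,0],"xyz": [0,0,7.5],"fingers": 0.12},
    {"delta_rot": [0,0,0],"xyz": [0,0,9.5],"fingers": 0.12},
    {"delta_rot": [0,0,0],"xyz": [0,0,10.5],"fingers": 0.12}
  ]
}}

```text
clock: 5.27
tcp_pos: [0.5588, -0.2851, 0.0761]
orientation: [-3.12, -0.367, -0.001]
contact_force: [0.2, 0.8, 0.0]
grip_width: 0.0754
```

Emit:
{"fn": "jog_arm", "kwargs": {
  "rows": [
    {"delta_rot": [0,0,0],"xyz": [0,0,0],"fingers": 0.12},
    {"delta_rot": [0,0,0],"xyz": [0,0,0],"fingers": 0.12},
    {"delta_rot": [0,0,0],"xyz": [0,0,0],"fingers": 0.12},
    {"delta_rot": [0,0,0],"xyz": [0,0,0],"fingers": 0.12},
    {"delta_rot": [0,0,0],"xyz": [0,0,0],"fingers": 0.12}
  ]
}}

```text
clock: 5.68
tcp_pos: [0.5597, -0.2855, 0.0775]
orientation: [3.12, 0.367, 0.005]
contact_force: [0.1, 0.2, 0.0]
grip_width: 0.0753
```

Run:
```python
from h import *
pose()
im=imaging.grab_frame("wrist"); cv2.imwrite("pics/f_wrist.png",im)
s=imaging.grab_frame("side"); cv2.imwrite("pics/f_side.png",cv2.resize(s[200:350,300:480],None,fx=4,fy=4,interpolation=cv2.INTER_CUBIC))
```

```text
t 5.68 tcp [ 0.5597 -0.2855  0.0775] toolx ang 13.43 zaxis [ 3.e-03 -2.e-04 -1.e+00] F [0.1 0.2 0. ] w 0.0753
```

View pics/f_wrist.png

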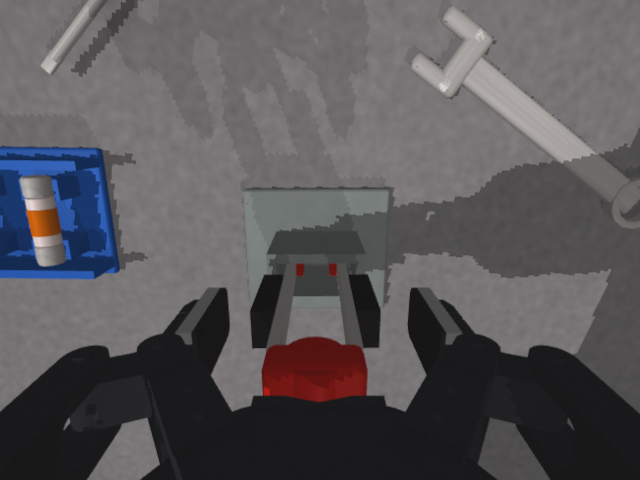

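View pics/f_side.png

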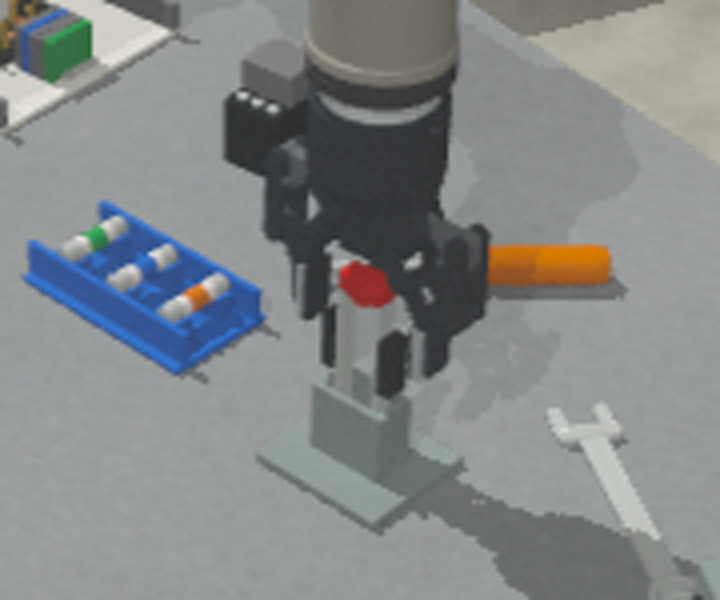

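The tongs are centred between the fingers: grips at (267,310) and (364,310), fingers at (210,320) and (430,320). I lower the last 9 mm and half-squeeze.

Emit:
{"fn": "jog_arm", "kwargs": {
  "rows": [
    {"delta_rot": [0,0,0],"xyz": [0,0,0.5],"fingers": 0.12},
    {"delta_rot": [0,0,0],"xyz": [0,0,0.9],"fingers": 0.12},
    {"delta_rot": [0,0,0],"xyz": [0,0,0.9],"fingers": 0.12},
    {"delta_rot": [0,0,0],"xyz": [0,0,0.9],"fingers": 0.3},
    {"delta_rot": [0,0,0],"xyz": [0,0,0.9],"fingers": 0.4}
  ],
  "grip_force": 20
}}

```text
clock: 6.2
tcp_pos: [0.5593, -0.2853, 0.0678]
orientation: [-3.12, -0.367, -0.003]
contact_force: [-0.7, 0.1, 0.2]
grip_width: 0.0526
```

Emit:
{"fn": "jog_arm", "kwargs": {
  "rows": [
    {"delta_rot": [0,0,0],"xyz": [0,0,0],"fingers": 0.46},
    {"delta_rot": [0,0,0],"xyz": [0,0,0],"fingers": 0.46},
    {"delta_rot": [0,0,0],"xyz": [0,0,0],"fingers": 0.46},
    {"delta_rot": [0,0,0],"xyz": [0,0,0],"fingers": 0.46},
    {"delta_rot": [0,0,0],"xyz": [0,0,0],"fingers": 0.46}
  ]
}}

```text
clock: 6.62
tcp_pos: [0.5595, -0.2855, 0.0681]
orientation: [3.12, 0.367, 0.004]
contact_force: [0.1, 0.5, 3.3]
grip_width: 0.0463
```

Run:
```python
from h import *
pose()
im=imaging.grab_frame("wrist"); cv2.imwrite("pics/g_wrist.png",im)
c=cam("wrist")
print([(np.round(x["position"],1),round(x["conf"],2),onz(c,x["position"],.025).round(4)) for x in imaging.tip_of("wrist","fuse_mid")[:2]])
pose()
```

```text
t 6.62 tcp [ 0.5595 -0.2855  0.0681] toolx ang 13.43 zaxis [ 0.0024 -0.     -1.    ] F [0.1 0.5 3.3] w 0.0463
[(array([ 33.3, 220.8]), 0.56, array([ 0.5474, -0.1293,  0.025 ]))]
t 6.72 tcp [ 0.5595 -0.2854  0.0681] toolx ang 13.43 zaxis [ 0.0023  0.     -1.    ] F [-0.8  0.8  3.6] w 0.0462
```

View pics/g_wrist.png

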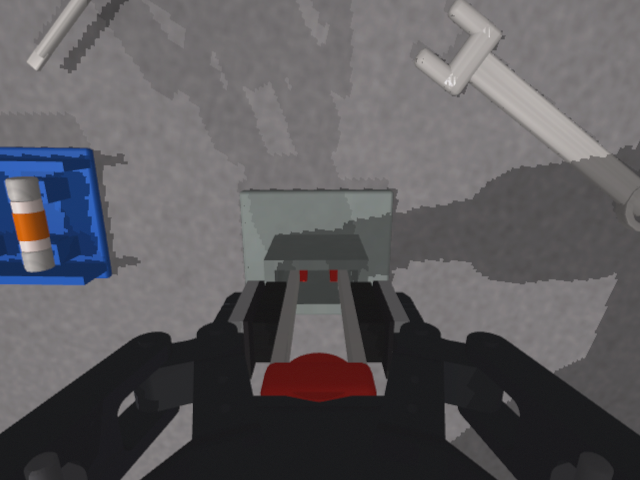

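The tongs are gripped at 46 mm with the jaws open. Lifting straight up.

Emit:
{"fn": "jog_arm", "kwargs": {
  "rows": [
    {"delta_rot": [0,0,0],"xyz": [0,0,-0.5],"fingers": 0.465},
    {"delta_rot": [0,0,0],"xyz": [0,0,-2],"fingers": 0.465},
    {"delta_rot": [0,0,0],"xyz": [0,0,-4.5],"fingers": 0.465},
    {"delta_rot": [0,0,0],"xyz": [0,0,-7],"fingers": 0.465},
    {"delta_rot": [0,0,0],"xyz": [0,0,-9.5],"fingers": 0.465}
  ]
}}

```text
clock: 7.13
tcp_pos: [0.5586, -0.2851, 0.1637]
orientation: [-3.12, -0.367, -0.001]
contact_force: [0.9, -0.4, -1.5]
grip_width: 0.0456
```

Run:
```python
from h import *
pose()
c=cam("wrist");im=imaging.grab_frame("wrist"); cv2.imwrite("pics/h_wrist.png",im)
print([(np.round(x["position"],1),round(x["conf"],2),onz(c,x["position"],.025).round(4)) for x in imaging.tip_of("wrist","fuse_mid")[:2]])
m=imaging.cut_out("wrist","tray")[0]["region"].astype(np.uint8)
ys,xs=np.nonzero(m); print("tray",rect(c,list(zip(xs,ys)),.028))
m=imaging.cut_out("wrist","fuse")[0]["region"].astype(np.uint8)
ys,xs=np.nonzero(m); print("fuse",rect(c,list(zip(xs,ys)),.03))
pose()
```

```text
t 7.13 tcp [ 0.5586 -0.2851  0.1637] toolx ang 13.43 zaxis [ 8.e-04  5.e-04 -1.e+00] F [ 0.9 -0.4 -1.5] w 0.0456
[(array([126.3, 194.4]), 0.91, array([ 0.5454, -0.1296,  0.025 ]))]
tray ((541.3577270507812, -94.42752838134766), (76.4830093383789, 142.6912078857422), 12.703580856323242)
fuse ((547.0374755859375, -131.08828735351562), (51.14695358276367, 15.897229194641113), 12.547767639160156)
t 7.33 tcp [ 0.5593 -0.2853  0.1634] toolx ang 13.44 zaxis [ 0.003  0.    -1.   ] F [ 0.2 -0.1 -1.1] w 0.0458
```

View pics/h_wrist.png

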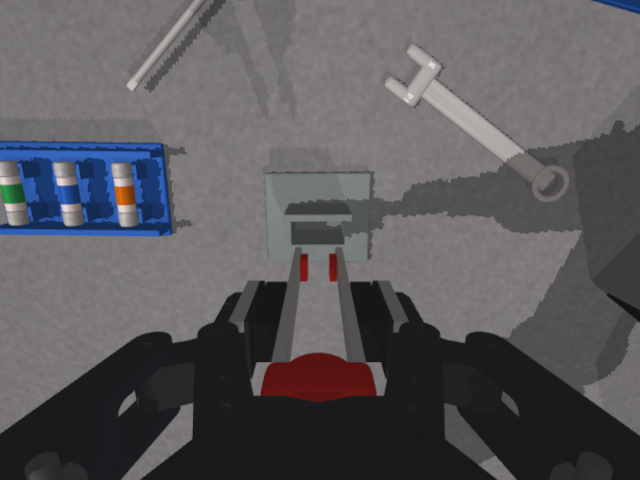

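Emit:
{"fn": "jog_arm", "kwargs": {
  "rows": [
    {"delta_rot": [0,0,0.3],"xyz": [0.5,-3.7,-0.5],"fingers": 0.465},
    {"delta_rot": [0,0,0.6],"xyz": [1,-7.4,-1],"fingers": 0.465},
    {"delta_rot": [0,0,0.9],"xyz": [1.5,-11.1,-1],"fingers": 0.465},
    {"delta_rot": [0,0,0.9],"xyz": [2,-14,-1],"fingers": 0.465},
    {"delta_rot": [0,0,0.9],"xyz": [2.3,-15.5,-1],"fingers": 0.465}
  ]
}}

```text
clock: 7.75
tcp_pos: [0.5441, -0.124, 0.1715]
orientation: [-3.119, -0.35, 0.001]
contact_force: [0.4, 0.6, -2.0]
grip_width: 0.0458
```

Emit:
{"fn": "jog_arm", "kwargs": {
  "rows": [
    {"delta_rot": [0,0,0],"xyz": [0,0,0],"fingers": 0.465},
    {"delta_rot": [0,0,0],"xyz": [0,0,0],"fingers": 0.465},
    {"delta_rot": [0,0,0],"xyz": [0,0,0],"fingers": 0.465},
    {"delta_rot": [0,0,0],"xyz": [0,0,0],"fingers": 0.465},
    {"delta_rot": [0,0,0],"xyz": [0,0,0],"fingers": 0.465}
  ]
}}

```text
clock: 8.17
tcp_pos: [0.5439, -0.1259, 0.1713]
orientation: [-3.121, -0.346, 0.001]
contact_force: [-0.0, -0.1, -1.7]
grip_width: 0.0456
```

Run:
```python
from h import *
pose()
c=cam("wrist");im=imaging.grab_frame("wrist"); cv2.imwrite("pics/i_wrist.png",im)
for q in ("fuse_mid","fuse_blue","fuse_green"):print([(np.round(x["position"],1),round(x["conf"],2),onz(c,x["position"],.025).round(4)) for x in imaging.tip_of("wrist",q)[:2]])
m=imaging.cut_out("wrist","tray")[0]["region"].astype(np.uint8)
ys,xs=np.nonzero(m); print("tray",rect(c,list(zip(xs,ys)),.028))
m=imaging.cut_out("wrist","fuse")[0]["region"].astype(np.uint8)
ys,xs=np.nonzero(m); print("fuse",rect(c,list(zip(xs,ys)),.03),xs.mean(),ys.mean())
pose()
```

```text
t 8.17 tcp [ 0.5439 -0.1259  0.1713] toolx ang 12.66 zaxis [-0.0011  0.0017 -1.    ] F [-0.  -0.1 -1.7] w 0.0456
[(array([322.4, 216.9]), 0.87, array([ 0.5474, -0.1291,  0.025 ]))]
[(array([266.3, 217.4]), 0.91, array([ 0.5365, -0.083 ,  0.025 ]))]
[(array([216.7, 217.1]), 0.59, array([ 0.5276, -0.0421,  0.025 ]))]
tray ((539.7748413085938, -84.57542419433594), (80.04582214355469, 141.49923706054688), 12.8765230178833)
fuse ((546.563232421875, -129.34921264648438), (52.04673385620117, 14.21107006072998), 12.48695182800293) 322.41244019138753 217.8909090909091
t 8.47 tcp [ 0.5441 -0.1243  0.1716] toolx ang 12.79 zaxis [-8.0e-04  2.4e-03 -1.0e+00] F [ 0.5 -0.5 -0.9] w 0.0458
```

View pics/i_wrist.png

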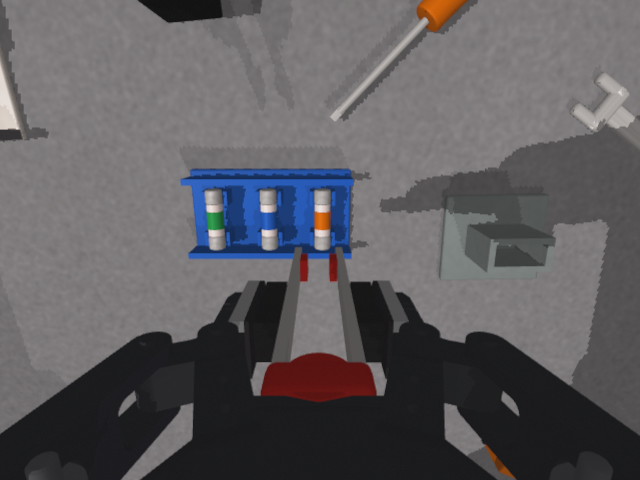

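The fuse is at about (0.547, -0.129) with yaw 12.6°. That agrees with the 45 mm nest spacing and the tray centre. I centre over it and lower for a closer look.

Emit:
{"fn": "jog_arm", "kwargs": {
  "rows": [
    {"delta_rot": [0,0,0],"xyz": [0.2,0.5,1],"fingers": 0.465},
    {"delta_rot": [0,0,0],"xyz": [0.2,0.5,2.5],"fingers": 0.465},
    {"delta_rot": [0,0,0],"xyz": [0.2,0.5,4],"fingers": 0.465},
    {"delta_rot": [0,0,0],"xyz": [0.2,0.5,5],"fingers": 0.465},
    {"delta_rot": [0,0,0],"xyz": [0.2,0.5,5],"fingers": 0.465}
  ]
}}

```text
clock: 8.88
tcp_pos: [0.5455, -0.1285, 0.119]
orientation: [-3.119, -0.35, 0.007]
contact_force: [-0.7, 0.1, -1.0]
grip_width: 0.0459
```

Emit:
{"fn": "jog_arm", "kwargs": {
  "rows": [
    {"delta_rot": [0,0,0],"xyz": [0,0,0],"fingers": 0.465},
    {"delta_rot": [0,0,0],"xyz": [0,0,0],"fingers": 0.465},
    {"delta_rot": [0,0,0],"xyz": [0,0,0],"fingers": 0.465},
    {"delta_rot": [0,0,0],"xyz": [0,0,0],"fingers": 0.465},
    {"delta_rot": [0,0,0],"xyz": [0,0,0],"fingers": 0.465}
  ]
}}

```text
clock: 9.3
tcp_pos: [0.546, -0.1286, 0.1196]
orientation: [-3.119, -0.35, 0.006]
contact_force: [0.8, 0.0, -0.7]
grip_width: 0.0457
```

Run:
```python
from h import *
o,M=pose()
c=cam("wrist");im=imaging.grab_frame("wrist"); cv2.imwrite("pics/j_wrist.png",im)
for q in ("fuse_mid","tongs_tip"):print(q,[(np.round(x["position"],1),round(x["conf"],2),onz(c,x["position"],.025).round(4)) for x in imaging.tip_of("wrist",q)[:2]])
m=imaging.cut_out("wrist","fuse")[0]["region"].astype(np.uint8)
ys,xs=np.nonzero(m); print("fuse",rect(c,list(zip(xs,ys)),.03),xs.mean(),ys.mean())
tip=o["tcp_pos"]+M[:,2]*.060; print("tip px",proj(c,tip),"target under tip px",proj(c,[tip[0],tip[1],.025]))
pose()
```

```text
t 9.3 tcp [ 0.546  -0.1286  0.1196] toolx ang 12.79 zaxis [-0.0038  0.0026 -1.    ] F [ 0.8  0.  -0.7] w 0.0457
fuse_mid [(array([318.6, 234.6]), 0.61, array([ 0.5478, -0.1287,  0.025 ]))]
tongs_tip [(array([320. , 253.9]), 0.94, array([ 0.534 , -0.1328,  0.025 ]))]
fuse ((546.7213745117188, -128.8096923828125), (51.85431671142578, 13.202322006225586), 13.248936653137207) 318.5857771260997 235.94868035190615
tip px [317.33145503 253.25488703] target under tip px [317.57239958 237.19761564]
t 9.5 tcp [ 0.5457 -0.1285  0.1192] toolx ang 12.79 zaxis [-0.0046  0.0027 -1.    ] F [ 0.2  0.4 -1.7] w 0.046
```

View pics/j_wrist.png

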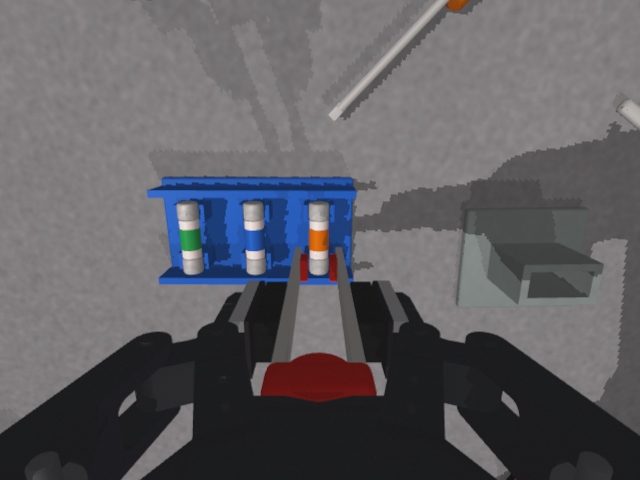

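The fuse lies 1–2 mm towards tool +x of the point under the tips and is centred sideways (318.6 against 319). I go down to just above the grip height.

Emit:
{"fn": "jog_arm", "kwargs": {
  "rows": [
    {"delta_rot": [0,0,0],"xyz": [0.13,0.02,0.8],"fingers": 0.465},
    {"delta_rot": [0,0,0],"xyz": [0.13,0.02,1.6],"fingers": 0.465},
    {"delta_rot": [0,0,0],"xyz": [0.13,0.02,2.4],"fingers": 0.465},
    {"delta_rot": [0,0,0],"xyz": [0.13,0.02,3.2],"fingers": 0.465},
    {"delta_rot": [0,0,0],"xyz": [0.13,0.02,3.6],"fingers": 0.465}
  ]
}}

```text
clock: 9.92
tcp_pos: [0.5458, -0.1281, 0.0814]
orientation: [-3.118, -0.35, 0.01]
contact_force: [-0.3, 0.4, -0.6]
grip_width: 0.0459
```

Emit:
{"fn": "jog_arm", "kwargs": {
  "rows": [
    {"delta_rot": [0,0,0],"xyz": [0,0,0],"fingers": 0.465},
    {"delta_rot": [0,0,0],"xyz": [0,0,0],"fingers": 0.465},
    {"delta_rot": [0,0,0],"xyz": [0,0,0],"fingers": 0.465},
    {"delta_rot": [0,0,0],"xyz": [0,0,0],"fingers": 0.465},
    {"delta_rot": [0,0,0],"xyz": [0,0,0],"fingers": 0.465}
  ]
}}

```text
clock: 10.33
tcp_pos: [0.5462, -0.1282, 0.0818]
orientation: [-3.119, -0.35, 0.009]
contact_force: [-0.0, 0.4, -0.9]
grip_width: 0.0457
```

Run:
```python
from h import *
o,M=pose()
c=cam("wrist");im=imaging.grab_frame("wrist"); cv2.imwrite("pics/k_wrist.png",cv2.resize(im[150:350,200:440],None,fx=3,fy=3,interpolation=cv2.INTER_CUBIC))
for q in ("fuse_mid","tongs_tip"):print(q,[(np.round(x["position"],1),round(x["conf"],2),onz(c,x["position"],.025).round(4)) for x in imaging.tip_of("wrist",q)[:2]])
tip=o["tcp_pos"]+M[:,2]*.060; print("tip px",proj(c,tip),"target under tip px",proj(c,[tip[0],tip[1],.025]))
pose()
```

```text
t 10.33 tcp [ 0.5462 -0.1282  0.0818] toolx ang 12.79 zaxis [-0.0062  0.0028 -1.    ] F [-0.   0.4 -0.9] w 0.0457
fuse_mid [(array([320.6, 253.3]), 0.87, array([ 0.5473, -0.1297,  0.025 ])), (array([544.5, 274. ]), 0.45, array([ 0.5647, -0.2659,  0.025 ]))]
tongs_tip [(array([319.3, 252.6]), 0.96, array([ 0.5476, -0.1288,  0.025 ]))]
tip px [317.34016408 253.25485021] target under tip px [317.31055339 255.00176794]
t 10.48 tcp [ 0.5461 -0.1281  0.0817] toolx ang 12.8 zaxis [-0.0064  0.0029 -1.    ] F [ 0.6  0.1 -0.7] w 0.0459
```

View pics/k_wrist.png

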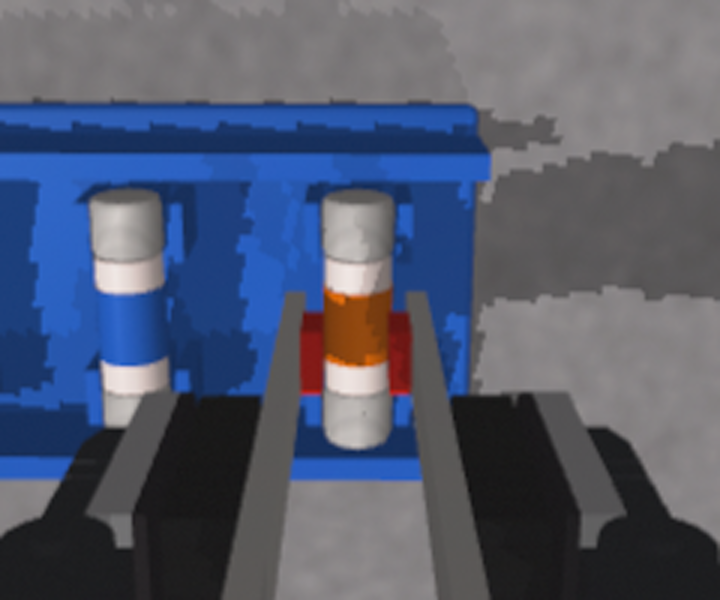

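The fuse sits between the jaws with even gaps. I level the tool slightly and lower 1.8 mm, watching the force.

Emit:
{"fn": "jog_arm", "kwargs": {
  "rows": [
    {"delta_rot": [-0.24,0.31,0],"xyz": [0.05,0,0.1],"fingers": 0.465},
    {"delta_rot": [-0.24,0.31,0],"xyz": [0.05,0,0.18],"fingers": 0.465},
    {"delta_rot": [-0.24,0.31,0],"xyz": [0.05,0,0.18],"fingers": 0.465},
    {"delta_rot": [-0.24,0.31,0],"xyz": [0.05,0,0.18],"fingers": 0.465},
    {"delta_rot": [-0.24,0.31,0],"xyz": [0.05,0,0.18],"fingers": 0.465}
  ]
}}

```text
clock: 10.9
tcp_pos: [0.5465, -0.128, 0.0799]
orientation: [-3.122, -0.35, 0.0]
contact_force: [-0.4, 0.5, -0.7]
grip_width: 0.0459
```

Run:
```python
from h import *
o,M=pose()
c=cam("wrist");im=imaging.grab_frame("wrist"); cv2.imwrite("pics/l_wrist.png",cv2.resize(im[150:350,200:440],None,fx=3,fy=3,interpolation=cv2.INTER_CUBIC))
pose()
```

```text
t 10.9 tcp [ 0.5465 -0.128   0.0799] toolx ang 12.8 zaxis [-3.e-04  0.e+00 -1.e+00] F [-0.4  0.5 -0.7] w 0.0459
t 10.95 tcp [ 0.5466 -0.128   0.0799] toolx ang 12.8 zaxis [-2.e-04 -0.e+00 -1.e+00] F [-0.3  0.  -1. ] w 0.0457
```

View pics/l_wrist.png

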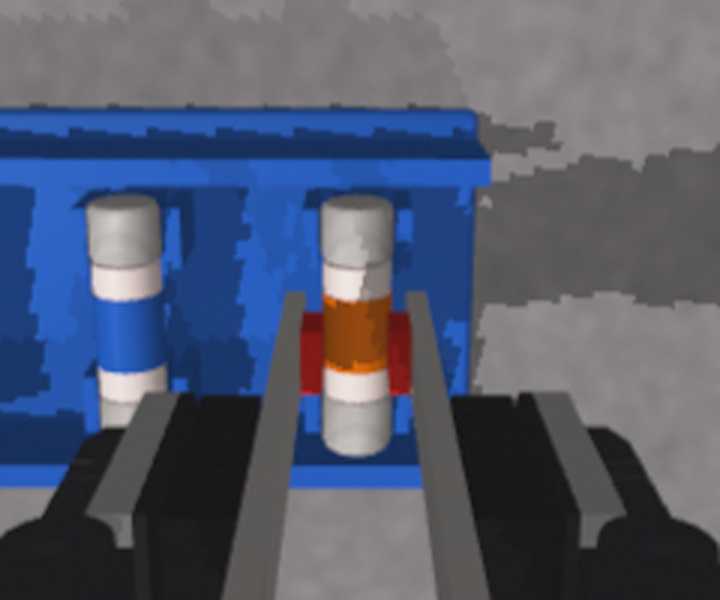

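Centred, with the fuse about 5.2 mm above the tips. The pads swing forward a little as they close, so I close here with 20 N.

Emit:
{"fn": "jog_arm", "kwargs": {
  "rows": [
    {"delta_rot": [0,0,0],"xyz": [0,0,0],"fingers": 0.5},
    {"delta_rot": [0,0,0],"xyz": [0,0,0],"fingers": 0.53},
    {"delta_rot": [0,0,0],"xyz": [0,0,0],"fingers": 0.6},
    {"delta_rot": [0,0,0],"xyz": [0,0,0],"fingers": 0.6},
    {"delta_rot": [0,0,0],"xyz": [0,0,0],"fingers": 0.6}
  ],
  "grip_force": 22
}}

```text
clock: 11.37
tcp_pos: [0.5466, -0.128, 0.0801]
orientation: [-3.122, -0.35, 0.0]
contact_force: [-1.5, 0.7, 2.3]
grip_width: 0.0378
```

Run:
```python
from h import *
o,M=pose()
c=cam("wrist");im=imaging.grab_frame("wrist"); cv2.imwrite("pics/m_wrist.png",cv2.resize(im[150:350,200:440],None,fx=3,fy=3,interpolation=cv2.INTER_CUBIC))
pose()
```

```text
t 11.37 tcp [ 0.5466 -0.128   0.0801] toolx ang 12.79 zaxis [-1.e-04  1.e-04 -1.e+00] F [-1.5  0.7  2.3] w 0.0378
t 11.42 tcp [ 0.5466 -0.1279  0.0801] toolx ang 12.79 zaxis [-1.e-04  1.e-04 -1.e+00] F [-0.5  0.8  3. ] w 0.0376
```

View pics/m_wrist.png

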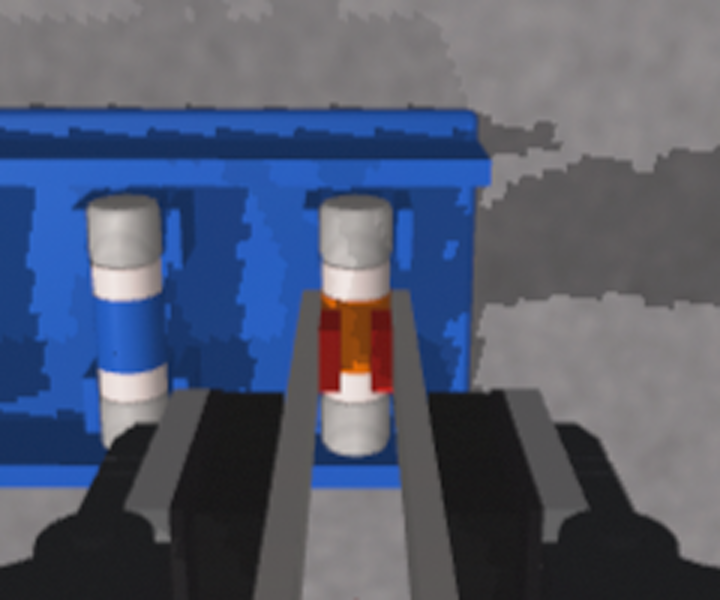

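The jaws have shut on the orange band with the shoulders over the fuse. Lifting gently.

Emit:
{"fn": "jog_arm", "kwargs": {
  "rows": [
    {"delta_rot": [0,0,0],"xyz": [0,0,-0.4],"fingers": 0.6},
    {"delta_rot": [0,0,0],"xyz": [0,0,-1.5],"fingers": 0.6},
    {"delta_rot": [0,0,0],"xyz": [0,0,-3],"fingers": 0.6},
    {"delta_rot": [0,0,0],"xyz": [0,0,-5],"fingers": 0.6},
    {"delta_rot": [0,0,0],"xyz": [0,0,-7],"fingers": 0.6}
  ]
}}

```text
clock: 11.83
tcp_pos: [0.5463, -0.1281, 0.1513]
orientation: [3.122, 0.35, -0.001]
contact_force: [-0.0, -1.1, -0.3]
grip_width: 0.0378
```

Emit:
{"fn": "jog_arm", "kwargs": {
  "rows": [
    {"delta_rot": [0,0,0],"xyz": [0,0,-1],"fingers": 0.6},
    {"delta_rot": [0,0,0],"xyz": [0,0,-2],"fingers": 0.6},
    {"delta_rot": [0,0,0],"xyz": [0,0,-2],"fingers": 0.6},
    {"delta_rot": [0,0,0],"xyz": [0,0,-2],"fingers": 0.6},
    {"delta_rot": [0,0,0],"xyz": [0,0,-2],"fingers": 0.6}
  ]
}}

```text
clock: 12.25
tcp_pos: [0.5457, -0.1279, 0.1704]
orientation: [-3.122, -0.35, 0.003]
contact_force: [-0.0, 0.6, -1.0]
grip_width: 0.0382
```

Run:
```python
from h import *
o,M=pose()
c=cam("wrist");im=imaging.grab_frame("wrist"); cv2.imwrite("pics/n_wrist.png",im)
C={n:cam(n) for n in("scene","side")}
for n in C: cv2.imwrite(f"pics/n_{n}.png",imaging.grab_frame(n))
for q in ("seat","panel","fuse_mid"):
    rs=[]
    for n in C:
        d=imaging.tip_of(n,q); print(q,n,[(np.round(x["position"],1),round(x["conf"],2)) for x in d[:2]])
        if d: rs.append(ray(C[n],d[0]["position"]))
    if len(rs)==2: print(tri(rs))
```

```text
t 12.25 tcp [ 0.5457 -0.1279  0.1704] toolx ang 12.79 zaxis [-2.1e-03  1.0e-04 -1.0e+00] F [-0.   0.6 -1. ] w 0.0382
seat scene [(array([432.3, 234.3]), 0.76)]
seat side [(array([304.5, 206.7]), 0.91)]
(array([0.61923887, 0.22677079, 0.02631771]), [np.float64(0.005939611145557105), np.float64(0.005939611145557156)])
panel scene [(array([433.8, 244.1]), 0.68)]
panel side [(array([301. , 209.9]), 0.8)]
(array([0.61996872, 0.23946539, 0.0012483 ]), [np.float64(0.002829578407563955), np.float64(0.0028295784075637906)])
fuse_mid scene [(array([263.1, 239.8]), 0.58)]
fuse_mid side [(array([349.3, 242.8]), 0.59)]
(array([ 0.54668346, -0.12788399,  0.12051073]), [np.float64(0.004180643446899909), np.float64(0.004180643446899894)])
```

View pics/n_wrist.png

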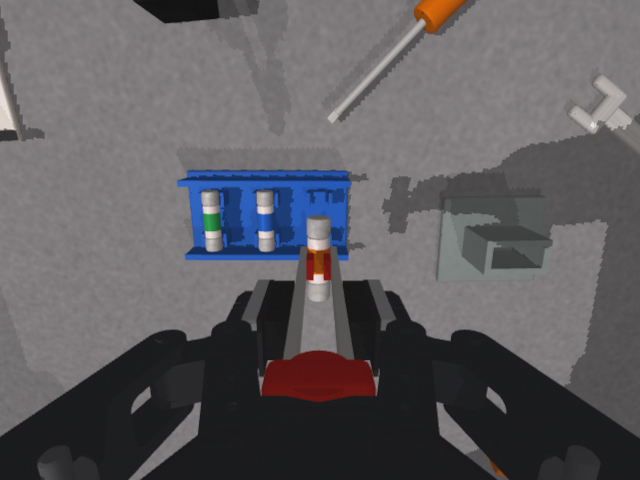

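View pics/n_scene.png

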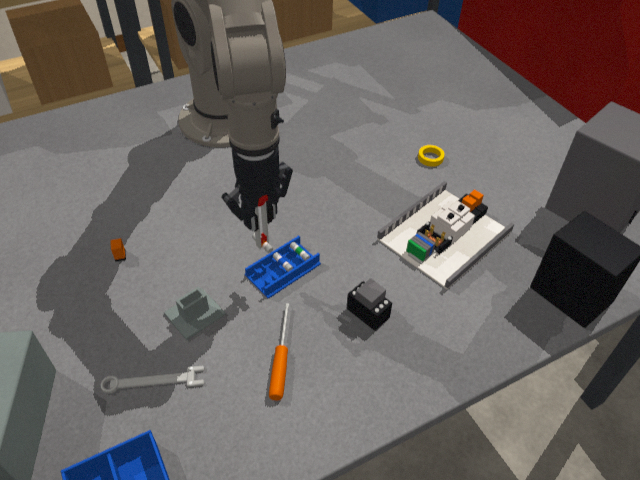

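The fuse is held at about 0.12 m, with end caps visible at (318,227) and (318,290). I carry it to the panel near (0.62, 0.23).

Emit:
{"fn": "jog_arm", "kwargs": {
  "rows": [
    {"delta_rot": [0,0,0],"xyz": [1.2,-2.6,-0.5],"fingers": 0.6},
    {"delta_rot": [0,0,0],"xyz": [2.7,-5.9,-1],"fingers": 0.6},
    {"delta_rot": [0,0,0],"xyz": [4.3,-9.3,-1.5],"fingers": 0.6},
    {"delta_rot": [0,0,0],"xyz": [5.9,-12.7,-2],"fingers": 0.6},
    {"delta_rot": [0,0,0],"xyz": [7.5,-16.2,-2],"fingers": 0.6}
  ]
}}

```text
clock: 13.12
tcp_pos: [0.5844, 0.0479, 0.1922]
orientation: [-3.122, -0.348, -0.002]
contact_force: [0.4, -1.5, -0.6]
grip_width: 0.0383
```

Emit:
{"fn": "jog_arm", "kwargs": {
  "rows": [
    {"delta_rot": [0,0,0],"xyz": [1.6,-3.4,0],"fingers": 0.6},
    {"delta_rot": [0,0,0],"xyz": [3.2,-6.8,0],"fingers": 0.6},
    {"delta_rot": [0,0,0],"xyz": [4.8,-10.2,0],"fingers": 0.6},
    {"delta_rot": [0,0,0],"xyz": [6.2,-13.2,0],"fingers": 0.6},
    {"delta_rot": [0,0,0],"xyz": [7.2,-15.5,0],"fingers": 0.6}
  ]
}}

```text
clock: 13.53
tcp_pos: [0.6204, 0.2191, 0.1921]
orientation: [-3.12, -0.353, -0.002]
contact_force: [-0.6, 0.1, -1.9]
grip_width: 0.038
```

Emit:
{"fn": "jog_arm", "kwargs": {
  "rows": [
    {"delta_rot": [0,0,0],"xyz": [0,0,0],"fingers": 0.6},
    {"delta_rot": [0,0,0],"xyz": [0,0,0],"fingers": 0.6},
    {"delta_rot": [0,0,0],"xyz": [0,0,0],"fingers": 0.6},
    {"delta_rot": [0,0,0],"xyz": [0,0,0],"fingers": 0.6},
    {"delta_rot": [0,0,0],"xyz": [0,0,0],"fingers": 0.6}
  ]
}}

```text
clock: 13.95
tcp_pos: [0.6207, 0.2169, 0.1922]
orientation: [-3.122, -0.349, -0.002]
contact_force: [0.0, -0.5, -1.0]
grip_width: 0.0378
```

Run:
```python
from h import *
o,M=pose()
c=cam("wrist");im=imaging.grab_frame("wrist"); cv2.imwrite("pics/o_wrist.png",im)
for q,z in (("seat",.029),("panel",0),("fuse_mid",.13)):
    print(q,[(np.round(x["position"],1),round(x["conf"],2),onz(c,x["position"],z).round(4)) for x in imaging.tip_of("wrist",q)[:2]])
pose()
```

```text
t 13.95 tcp [0.6207 0.2169 0.1922] toolx ang 12.75 zaxis [ 1.2e-03  8.0e-04 -1.0e+00] F [ 0.  -0.5 -1. ] w 0.0378
seat [(array([299.5, 214.9]), 0.97, array([0.618 , 0.2328, 0.029 ]))]
panel [(array([299.6, 210.8]), 0.62, array([0.6154, 0.2337, 0.    ]))]
fuse_mid [(array([318.8, 256.6]), 0.74, array([0.618 , 0.2154, 0.13  ])), (array([316.1, 257.6]), 0.43, array([0.617 , 0.2169, 0.13  ]))]
t 14.15 tcp [0.6205 0.2183 0.1923] toolx ang 12.84 zaxis [ 0.0012  0.0015 -1.    ] F [-0.6 -0.3 -0.7] w 0.0381
```

View pics/o_wrist.png

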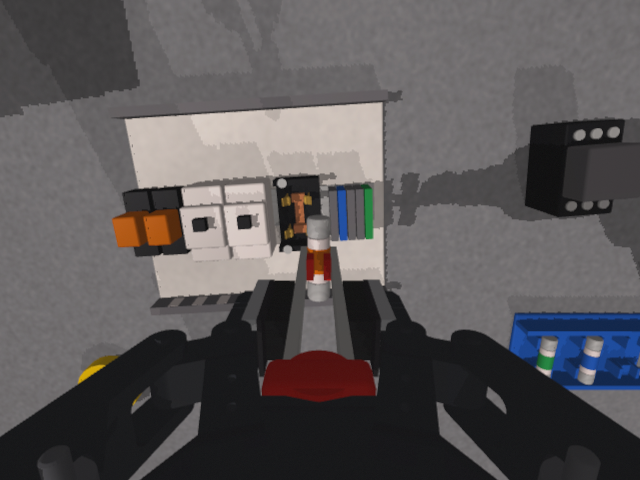

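The base lies at about (299,213) px and the network puts the seat at (0.618, 0.233). Now I measure the panel's yaw.

Run:
```python
from h import *
o,M=pose()
c=cam("wrist");im=imaging.grab_frame("wrist")
cv2.imwrite("pics/p_wrist.png",cv2.resize(im[90:310,110:410],None,fx=2.6,fy=2.6,interpolation=cv2.INTER_CUBIC))
m=imaging.cut_out("wrist","panel")
for x in m[:2]:
    mm=x["region"]; ys,xs=np.nonzero(mm); print(x["conf"],len(xs),xs.min(),xs.max(),ys.min(),ys.max(),rect(c,list(zip(xs,ys)),.0))
for q in ("seat",):
    print(q,[(np.round(x["position"],1),round(x["conf"],2),onz(c,x["position"],.029).round(4)) for x in imaging.tip_of("wrist",q)[:2]])
```

```text
t 14.15 tcp [0.6205 0.2183 0.1923] toolx ang 12.84 zaxis [ 0.0012  0.0015 -1.    ] F [-0.6 -0.3 -0.7] w 0.0381
0.81 47881 110 389 88 316 ((603.01416015625, 281.2900390625), (210.6931610107422, 270.94842529296875), 16.53421974182129)
seat [(array([300.6, 216.7]), 0.68, array([0.6165, 0.233 , 0.029 ]))]
```

View pics/p_wrist.png

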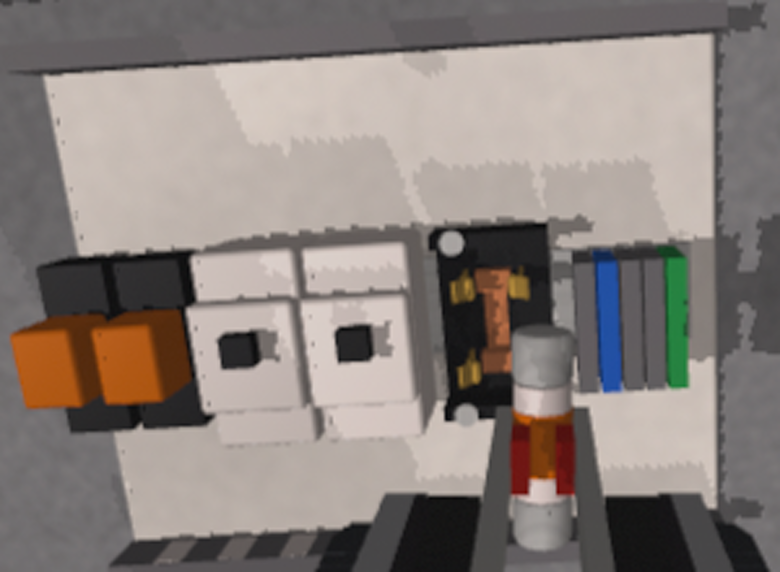

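Run:
```python
from h import *
c=cam("wrist")
def px(u,v): return (110+u/2.6,90+v/2.6)
for a,b,z in (((45,73),(715,33),.004),((715,33),(718,505),.004),((45,73),(130,535),.004),((430,230),(548,224),.047),((430,230),(444,418),.047),((574,251),(687,245),.04),((190,252),(405,240),.04),((574,251),(578,390),.04)):
    A=onz(c,px(*a),z);B=onz(c,px(*b),z); d=B-A; print(a,b,np.degrees(np.arctan2(d[1],d[0])).round(2),A.round(4),B.round(4),np.linalg.norm(d).round(4))
```

```text
(45, 73) (715, 33) -73.87 [0.6643 0.4039 0.004 ] [0.7283 0.1826 0.004 ] 0.2304
(715, 33) (718, 505) -163.75 [0.7283 0.1826 0.004 ] [0.5611 0.1338 0.004 ] 0.1742
(45, 73) (130, 535) -164.47 [0.6643 0.4039 0.004 ] [0.4966 0.3573 0.004 ] 0.1741
(430, 230) (548, 224) -74.2 [0.6473 0.2604 0.047 ] [0.6574 0.2248 0.047 ] 0.0371
(430, 230) (444, 418) -164.7 [0.6473 0.2604 0.047 ] [0.5873 0.244  0.047 ] 0.0621
(574, 251) (687, 245) -74.05 [0.65   0.2144 0.04  ] [0.6601 0.1793 0.04  ] 0.0365
(190, 252) (405, 240) -73.91 [0.622  0.3354 0.04  ] [0.6413 0.2683 0.04  ] 0.0698
(574, 251) (578, 390) -164.89 [0.65   0.2144 0.04  ] [0.6047 0.2022 0.04  ] 0.0469
```

The panel's yaw is 16.1° on five edges, so I turn -3.2° about tool z, shift over the seat and come lower.

Emit:
{"fn": "jog_arm", "kwargs": {
  "rows": [
    {"delta_rot": [0,0,-1.6],"xyz": [0,-0.8,0.5],"fingers": 0.6},
    {"delta_rot": [0,0,-3.2],"xyz": [0,-1.57,1.5],"fingers": 0.6},
    {"delta_rot": [0,0,-3.2],"xyz": [0,-1.57,2.5],"fingers": 0.6},
    {"delta_rot": [0,0,-3.2],"xyz": [0,-1.57,3.5],"fingers": 0.6},
    {"delta_rot": [0,0,-3.2],"xyz": [0,-1.57,4],"fingers": 0.6}
  ]
}}

```text
clock: 14.72
tcp_pos: [0.6157, 0.2341, 0.1496]
orientation: [-3.11, -0.441, 0.003]
contact_force: [-0.5, -0.2, -0.8]
grip_width: 0.0378
```

Emit:
{"fn": "jog_arm", "kwargs": {
  "rows": [
    {"delta_rot": [0,0,0],"xyz": [0,0,0],"fingers": 0.6},
    {"delta_rot": [0,0,0],"xyz": [0,0,0],"fingers": 0.6},
    {"delta_rot": [0,0,0],"xyz": [0,0,0],"fingers": 0.6},
    {"delta_rot": [0,0,0],"xyz": [0,0,0],"fingers": 0.6},
    {"delta_rot": [0,0,0],"xyz": [0,0,0],"fingers": 0.6}
  ]
}}

```text
clock: 15.13
tcp_pos: [0.6161, 0.2341, 0.1501]
orientation: [-3.11, -0.44, 0.001]
contact_force: [-0.4, 0.8, -1.2]
grip_width: 0.0382
```

Run:
```python
from h import *
o,M=pose()
c=cam("wrist");im=imaging.grab_frame("wrist")
cv2.imwrite("pics/q_wrist.png",cv2.resize(im[120:340,170:470],None,fx=2.6,fy=2.6,interpolation=cv2.INTER_CUBIC))
for q,z in (("seat",.029),("fuse_mid",o["tcp_pos"][2]-.0545)):
    print(q,[(np.round(x["position"],1),round(x["conf"],2),onz(c,x["position"],z).round(4)) for x in imaging.tip_of("wrist",q)[:2]])
t=o["tcp_pos"]; print("under-tcp at z .029 px",proj(c,[t[0],t[1],.029]),"tip",proj(c,t-[0,0,.060]))
pose()
```

```text
t 15.13 tcp [0.6161 0.2341 0.1501] toolx ang 16.11 zaxis [-8.e-04  5.e-04 -1.e+00] F [-0.4  0.8 -1.2] w 0.0382
seat []
fuse_mid [(array([319.4, 254. ]), 0.63, array([0.6178, 0.2333, 0.0956]))]
under-tcp at z .029 px [317.52844498 227.57639821] tip [317.35951983 253.11395749]
t 15.28 tcp [0.6159 0.2341 0.1499] toolx ang 16.12 zaxis [-1.2e-03  4.0e-04 -1.0e+00] F [ 0.1 -0.1 -1. ] w 0.0376
```

View pics/q_wrist.png

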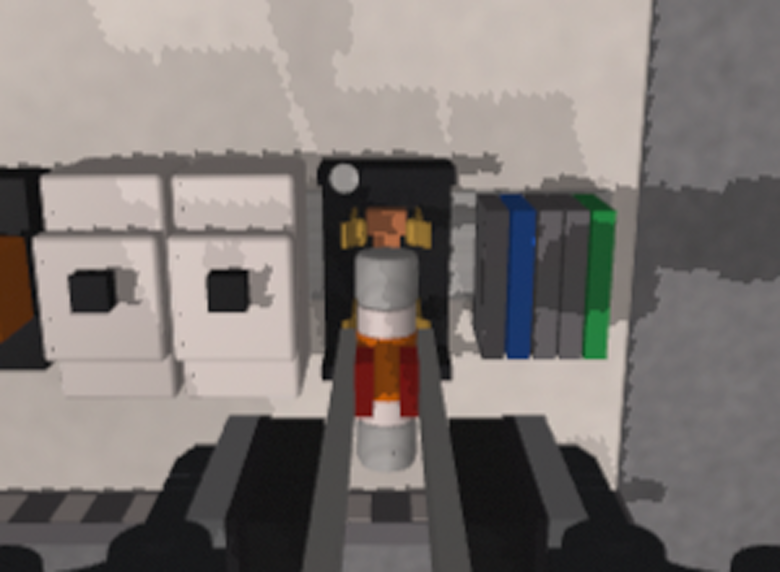

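Laterally centred: clips at crop columns 355 and 420, fuse 387. Now I estimate the position along the fuse from the clips and end walls.

```bash
python3 - <<'E'
from h import *
o,M=pose()
c=cam("wrist")
# hold exact: current camera
ax=np.array([np.cos(np.radians(16.1)),np.sin(np.radians(16.1))]); ay=np.array([-ax[1],ax[0]])
t=o["tcp_pos"][:2]
def q(u,v): return (170+u/2.6,120+v/2.6)
for n,(u,v),z in (("clipL",(354,230),.03),("clipL",(354,230),.038),("clipR",(420,230),.03),("clipR",(420,230),.038),("wall far top outer",(387,160),.03),("wall top",(387,160),.047),("wall far inner",(387,186),.03),("wall near outer bottomL",(327,378),.03),("copper top end",(386,207),.02)):
    P=onz(c,q(u,v),z)[:2]-t; print(n,z,"rel x",(P@ax*1000).round(1),"y",(P@ay*1000).round(1))
# earlier view o/p (tcp .6205,.2183,.1923)
E
python3 - <<'E'
from h import *
c=cam("wrist")
# rebuild earlier camera pose: shift by tcp difference & yaw
o=r.get_obs(); M=R.from_rotvec(o["orientation"]).as_matrix()
rel_t=M.T@(c[1]-o["tcp_pos"]); rel_A=M.T@c[2]
Mp=R.from_rotvec([-0,0,0]).as_matrix()
a=np.radians(12.84); Mp=np.array([[np.cos(a),np.sin(a),0],[np.sin(a),-np.cos(a),0],[0,0,-1]]).reshape(3,3)
Mp=np.column_stack([[np.cos(a),np.sin(a),0],[np.sin(a),-np.cos(a),0],[.0012,.0015,-1]])
tp=np.array([.6205,.2183,.1923]); cp=(c[0],tp+Mp@rel_t,Mp@rel_A)
ax=np.array([np.cos(np.radians(16.1)),np.sin(np.radians(16.1))]); ay=np.array([-ax[1],ax[0]])
t=o["tcp_pos"][:2]
def px(u,v): return (110+u/2.6,90+v/2.6)
for n,(u,v),z in (("clip TL",(462,288),.034),("clip TR",(519,283),.034),("clip BL",(468,370),.034),("copper mid",(493,320),.018),("copper top",(492,268),.02),("copper bot",(496,372),.02),("screw top",(451,243),.03),("screw bot",(466,414),.03),("base TL",(430,230),.03),("base TR",(548,224),.03),("base BL",(444,418),.03)):
    P=onz(cp,px(u,v),z)[:2]-t; print(n,z,"rel x",(P@ax*1000).round(1),"y",(P@ay*1000).round(1))
E
```

```text
t 15.28 tcp [0.6159 0.2341 0.1499] toolx ang 16.12 zaxis [-1.2e-03  4.0e-04 -1.0e+00] F [ 0.1 -0.1 -1. ] w 0.0376
clipL 0.03 rel x 15.3 y 8.7
clipL 0.038 rel x 17.0 y 8.4
clipR 0.03 rel x 15.3 y -10.6
clipR 0.038 rel x 17.0 y -10.3
wall far top outer 0.03 rel x 35.8 y -1.0
wall top 0.047 rel x 38.0 y -0.9
wall far inner 0.03 rel x 28.3 y -1.0
wall near outer bottomL 0.03 rel x -30.9 y 17.4
copper top end 0.02 rel x 20.3 y -0.7
clip TL 0.034 rel x 16.0 y 8.7
clip TR 0.034 rel x 16.6 y -10.4
clip BL 0.034 rel x -12.4 y 8.9
copper mid 0.018 rel x 1.1 y 0.2
copper top 0.02 rel x 20.0 y -0.9
copper bot 0.02 rel x -17.5 y 0.4
screw top 0.03 rel x 30.7 y 11.5
screw bot 0.03 rel x -29.4 y 11.3
base TL 0.03 rel x 35.4 y 18.1
base TR 0.03 rel x 35.1 y -21.1
base BL 0.03 rel x -30.5 y 19.1
```

Run:
```python
from h import *
o,M=pose()
c=cam("wrist")
ax=np.array([np.cos(np.radians(16.1)),np.sin(np.radians(16.1))]); ay=np.array([-ax[1],ax[0]])
t=o["tcp_pos"][:2]; zf=o["tcp_pos"][2]-.0545
im=imaging.grab_frame("wrist")
cv2.imwrite("pics/q2_wrist.png",cv2.resize(im[190:310,270:370],None,fx=5,fy=5,interpolation=cv2.INTER_CUBIC))
def q(u,v): return (170+u/2.6,120+v/2.6)
for n,(u,v),z in (("far low",(387,249),zf-.007),("far up",(387,262),zf+.007),("near up",(386,470),zf+.007),("band",(387,370),zf+.007),("Lside",(355,290),zf),("Rside",(419,290),zf)):
    P=onz(c,q(u,v),z)[:2]-t; print(n,round(z,4),"rel x",(P@ax*1000).round(1),"y",(P@ay*1000).round(1))
for q_ in ("fuse_mid","seat"):
    print(q_,[(np.round(x["position"],1),round(x["conf"],2),) for x in imaging.tip_of("wrist",q_)[:2]])
x=imaging.cut_out("wrist","fuse")[0]["region"]; ys,xs=np.nonzero(x); print(xs.min(),xs.max(),ys.min(),ys.max())
```

```text
t 15.28 tcp [0.6159 0.2341 0.1499] toolx ang 16.12 zaxis [-1.2e-03  4.0e-04 -1.0e+00] F [ 0.1 -0.1 -1. ] w 0.0376
far low 0.0884 rel x 23.0 y -0.9
far up 0.1024 rel x 23.3 y -0.8
near up 0.1024 rel x -25.7 y -0.7
band 0.1024 rel x -1.3 y -0.9
Lside 0.0954 rel x 15.1 y 6.3
Rside 0.0954 rel x 15.2 y -8.0
fuse_mid [(array([317.4, 254.7]), 0.69), (array([318.2, 256.8]), 0.5)]
seat [(array([318.3, 224. ]), 0.71), (array([316.7, 218.7]), 0.56)]
306 331 215 300
```

View pics/q2_wrist.png

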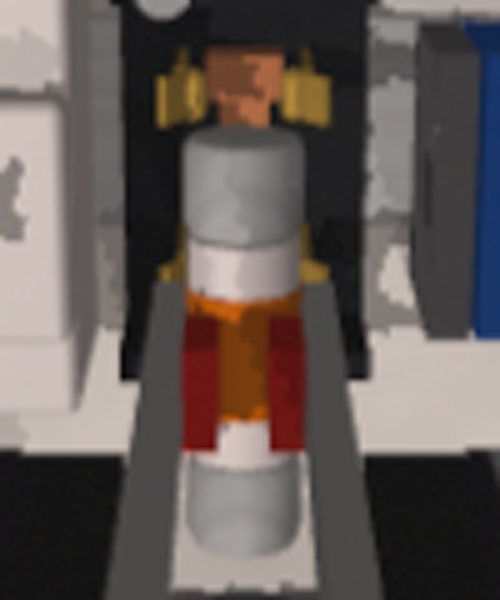

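The fuse centre is about 2.5–3 mm behind the seat along tool x and level with it in y. I shift +2.5 mm, go down to fuse centre ≈ 0.052, and look again.

Emit:
{"fn": "jog_arm", "kwargs": {
  "rows": [
    {"delta_rot": [0,0,0],"xyz": [0.1,0,0.5],"fingers": 0.6},
    {"delta_rot": [0,0,0],"xyz": [0.25,0,1.5],"fingers": 0.6},
    {"delta_rot": [0,0,0],"xyz": [0.25,0,2.5],"fingers": 0.6},
    {"delta_rot": [0,0,0],"xyz": [0.25,0,3.5],"fingers": 0.6},
    {"delta_rot": [0,0,0],"xyz": [0.25,0,4.1],"fingers": 0.6}
  ]
}}

```text
clock: 15.9
tcp_pos: [0.617, 0.2345, 0.1062]
orientation: [3.11, 0.441, -0.007]
contact_force: [-0.5, -0.7, -1.2]
grip_width: 0.0379
```

Emit:
{"fn": "jog_arm", "kwargs": {
  "rows": [
    {"delta_rot": [0,0,0],"xyz": [0,0,0],"fingers": 0.6},
    {"delta_rot": [0,0,0],"xyz": [0,0,0],"fingers": 0.6},
    {"delta_rot": [0,0,0],"xyz": [0,0,0],"fingers": 0.6},
    {"delta_rot": [0,0,0],"xyz": [0,0,0],"fingers": 0.6},
    {"delta_rot": [0,0,0],"xyz": [0,0,0],"fingers": 0.6}
  ]
}}

```text
clock: 16.32
tcp_pos: [0.6174, 0.2346, 0.1068]
orientation: [3.11, 0.441, -0.005]
contact_force: [-0.3, -0.3, -1.1]
grip_width: 0.0379
```

Run:
```python
from h import *
o,M=pose()
c=cam("wrist");im=imaging.grab_frame("wrist")
cv2.imwrite("pics/r_wrist.png",cv2.resize(im[190:310,270:370],None,fx=5,fy=5,interpolation=cv2.INTER_CUBIC))
for n in ("scene","side"):
    s=imaging.grab_frame(n); K=proj(cam(n),[.617,.234,.06]).astype(int); print(n,K)
    cv2.imwrite(f"pics/r_{n}.png",cv2.resize(s[K[1]-50:K[1]+50,K[0]-60:K[0]+60],None,fx=5,fy=5,interpolation=cv2.INTER_CUBIC))
pose()
```

```text
t 16.32 tcp [0.6174 0.2346 0.1068] toolx ang 16.13 zaxis [-3.3e-03 -5.0e-04 -1.0e+00] F [-0.3 -0.3 -1.1] w 0.0379
scene [435 224]
side [300 194]
t 16.47 tcp [0.6172 0.2345 0.1066] toolx ang 16.13 zaxis [-3.7e-03 -7.0e-04 -1.0e+00] F [ 0.2 -0.2 -1.3] w 0.0378
```

View pics/r_wrist.png

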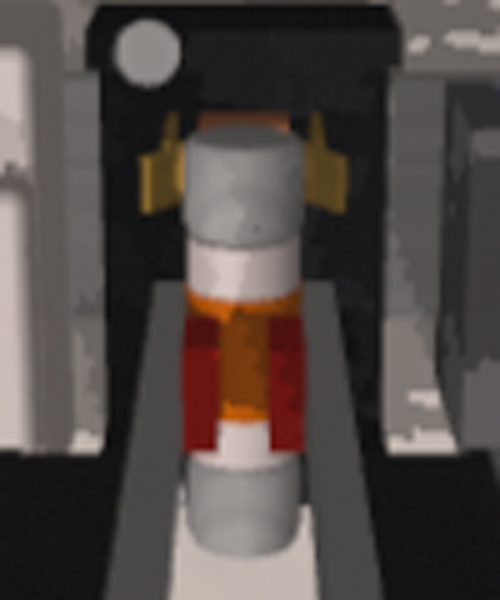

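View pics/r_scene.png

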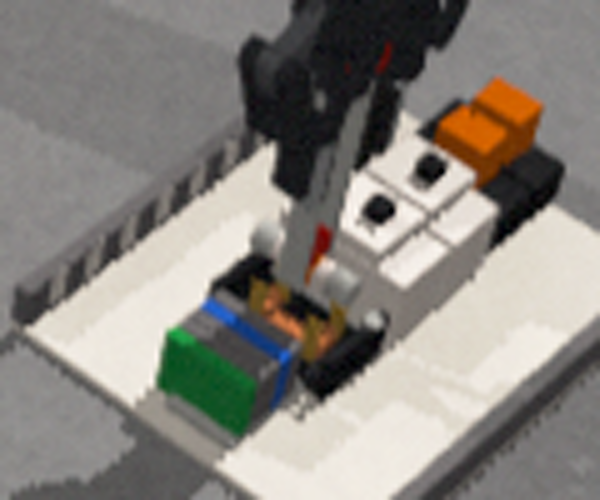

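View pics/r_side.png

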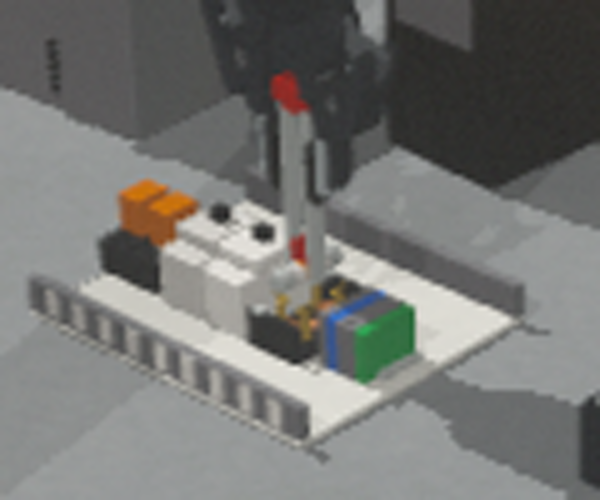

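Run:
```python
from h import *
o,M=pose()
c=cam("wrist")
ax=np.array([np.cos(np.radians(16.1)),np.sin(np.radians(16.1))]); ay=np.array([-ax[1],ax[0]])
t=o["tcp_pos"][:2]; zf=o["tcp_pos"][2]-.0545
def q(u,v): return (270+u/5,190+v/5)
for n,(u,v),z in (("fuse far low",(244,130),zf-.007),("fuse near up",(244,555),zf+.007),("clipL",(155,183),.034),("clipR",(332,183),.034),("clip bottom edge",(330,210),.034),("clip top edge",(330,152),.034),("wall top edge",(244,6),.03),("wall top inner edge",(244,27),.03),("wall",(244,6),.047),("wall inner",(244,27),.047),("clip in L",(183,170),.034),("clip in R",(305,170),.034),("screw",(148,52),.03)):
    P=onz(c,q(u,v),z)[:2]-t; print(n,round(z,4),"rel x",(P@ax*1000).round(1),"y",(P@ay*1000).round(1))
for q_ in ("fuse_mid","seat"):
    print(q_,[(np.round(x["position"],1),round(x["conf"],2),onz(c,x["position"],.029).round(4)) for x in imaging.tip_of("wrist",q_)[:2]])
```

```text
t 16.47 tcp [0.6172 0.2345 0.1066] toolx ang 16.13 zaxis [-3.7e-03 -7.0e-04 -1.0e+00] F [ 0.2 -0.2 -1.3] w 0.0378
fuse far low 0.0451 rel x 22.7 y -0.9
fuse near up 0.0591 rel x -26.0 y -0.9
clipL 0.034 rel x 13.2 y 10.4
clipR 0.034 rel x 13.2 y -12.1
clip bottom edge 0.034 rel x 9.7 y -11.9
clip top edge 0.034 rel x 17.3 y -11.8
wall top edge 0.03 rel x 35.1 y -0.9
wall top inner edge 0.03 rel x 32.5 y -0.9
wall 0.047 rel x 37.9 y -0.8
wall inner 0.047 rel x 35.4 y -0.9
clip in L 0.034 rel x 14.9 y 6.8
clip in R 0.034 rel x 14.9 y -8.6
screw 0.03 rel x 29.3 y 11.2
fuse_mid [(array([316.2, 257.2]), 0.65, array([0.6082, 0.2328, 0.029 ]))]
seat [(array([317.9, 244. ]), 0.71, array([0.6173, 0.2342, 0.029 ]))]
```

Combining clip, copper, wall and network estimates, the seat is about 1.5 mm further along tool x than the fuse. I shift +1.3 mm, level the tool, and go down 7 mm.

Emit:
{"fn": "jog_arm", "kwargs": {
  "rows": [
    {"delta_rot": [0,0.2,0],"xyz": [0.13,0,0.1],"fingers": 0.6},
    {"delta_rot": [0,0.2,0],"xyz": [0.13,0,0.3],"fingers": 0.6},
    {"delta_rot": [0,0.2,0],"xyz": [0.13,0,0.5],"fingers": 0.6},
    {"delta_rot": [0,0.2,0],"xyz": [0.13,0,0.7],"fingers": 0.6},
    {"delta_rot": [0,0.2,0],"xyz": [0.13,0,0.7],"fingers": 0.6}
  ],
  "grip_force": 24
}}

```text
clock: 16.98
tcp_pos: [0.6179, 0.2347, 0.0988]
orientation: [3.11, 0.441, -0.003]
contact_force: [-0.4, -1.1, -1.0]
grip_width: 0.0379
```

Run:
```python
from h import *
o,M=pose()
c=cam("wrist");im=imaging.grab_frame("wrist")
cv2.imwrite("pics/s_wrist.png",cv2.resize(im[190:310,270:370],None,fx=5,fy=5,interpolation=cv2.INTER_CUBIC))
s=imaging.grab_frame("scene"); K=[440,235]
cv2.imwrite(f"pics/s_scene.png",cv2.resize(s[K[1]-35:K[1]+35,K[0]-40:K[0]+40],None,fx=8,fy=8,interpolation=cv2.INTER_CUBIC))
pose()
```

```text
t 16.98 tcp [0.6179 0.2347 0.0988] toolx ang 16.14 zaxis [-1.6e-03 -4.0e-04 -1.0e+00] F [-0.4 -1.1 -1. ] w 0.0379
t 17.08 tcp [0.6182 0.2348 0.0992] toolx ang 16.13 zaxis [-1.e-03 -1.e-04 -1.e+00] F [-0.5  0.6 -0.8] w 0.0378
```

View pics/s_wrist.png

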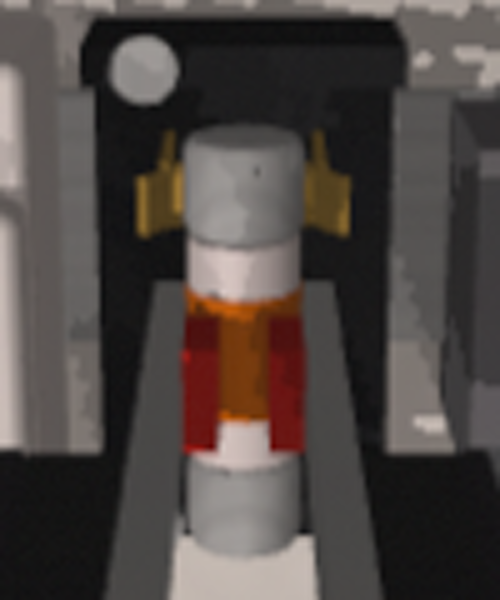

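View pics/s_scene.png

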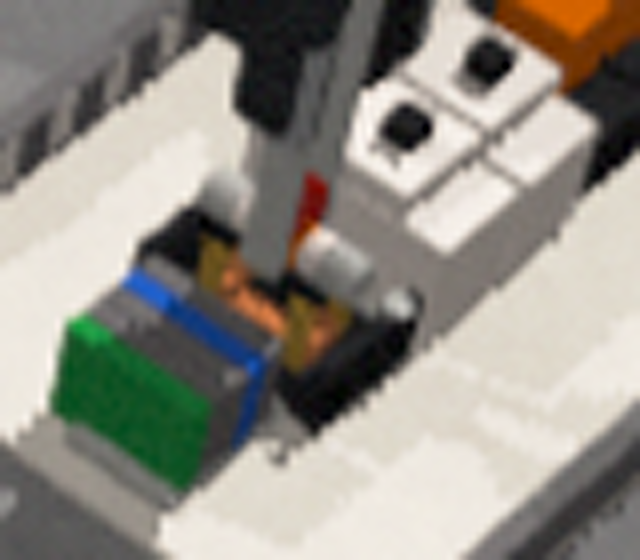

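Run:
```python
from h import *
o,M=pose()
c=cam("wrist")
ax=np.array([np.cos(np.radians(16.1)),np.sin(np.radians(16.1))]); ay=np.array([-ax[1],ax[0]])
t=o["tcp_pos"][:2]; zf=o["tcp_pos"][2]-.0545
def q(u,v): return (270+u/5,190+v/5)
for n,(u,v),z in (("fuse far low",(244,128),zf-.007),("fuse near up",(244,555),zf+.007),("clip bottom edge",(345,235),.034),("clip top edge",(345,175),.034),("clip bottom edge",(345,235),.030),("clip top edge",(345,175),.030),("wall top edge",(244,20),.03),("wall top inner edge",(244,40),.03),("screw",(144,70),.03)):
    P=onz(c,q(u,v),z)[:2]-t; print(n,round(z,4),"rel x",(P@ax*1000).round(1),"y",(P@ay*1000).round(1))
print([(np.round(x["position"],1),round(x["conf"],2),onz(c,x["position"],.029).round(4)) for x in imaging.tip_of("wrist","seat")[:2]])
x=imaging.tip_of("scene","seat"); y=imaging.tip_of("scene","fuse_mid")
for z,d in ((.029,x),(.0445,y)):
  for e in d[:1]:
    P=onz(cam("scene"),e["position"],z)[:2]-t; print(e["position"],e["conf"],(P@ax*1000).round(1),(P@ay*1000).round(1))
```

```text
t 17.08 tcp [0.6182 0.2348 0.0992] toolx ang 16.13 zaxis [-1.e-03 -1.e-04 -1.e+00] F [-0.5  0.6 -0.8] w 0.0378
fuse far low 0.0377 rel x 23.1 y -0.9
fuse near up 0.0517 rel x -25.9 y -0.9
clip bottom edge 0.034 rel x 8.7 y -13.4
clip top edge 0.034 rel x 16.3 y -13.3
clip bottom edge 0.03 rel x 7.5 y -13.6
clip top edge 0.03 rel x 15.3 y -13.5
wall top edge 0.03 rel x 34.8 y -0.9
wall top inner edge 0.03 rel x 32.3 y -0.9
screw 0.03 rel x 28.6 y 11.4
[(array([320.8, 249.6]), 0.76, array([0.6177, 0.2324, 0.029 ])), (array([317.9, 234.7]), 0.4, array([0.6267, 0.2369, 0.029 ]))]
[433.2, 231.5] 0.68 -6.6 5.2
[433.4, 229.4] 0.62 -2.7 -2.9
```

The current estimates put the fuse within about 1 mm of the seat (screws -1.5, copper -1.2, clips -0.4 to -2, fuse -1.4 relative to the TCP). I go on in small steps, watching the force.

Emit:
{"fn": "jog_arm", "kwargs": {
  "rows": [
    {"delta_rot": [0,0,0],"xyz": [0,0,0.1],"fingers": 0.6},
    {"delta_rot": [0,0,0],"xyz": [0,0,0.2],"fingers": 0.6},
    {"delta_rot": [0,0,0],"xyz": [0,0,0.3],"fingers": 0.6},
    {"delta_rot": [0,0,0],"xyz": [0,0,0.4],"fingers": 0.6},
    {"delta_rot": [0,0,0],"xyz": [0,0,0.4],"fingers": 0.6}
  ]
}}

```text
clock: 17.65
tcp_pos: [0.6182, 0.2348, 0.0952]
orientation: [-3.11, -0.441, 0.001]
contact_force: [0.2, -0.2, -1.5]
grip_width: 0.0375
```

Emit:
{"fn": "jog_arm", "kwargs": {
  "rows": [
    {"delta_rot": [0,0,0],"xyz": [0,0,0.1],"fingers": 0.6},
    {"delta_rot": [0,0,0],"xyz": [0,0,0.2],"fingers": 0.6},
    {"delta_rot": [0,0,0],"xyz": [0,0,0.2],"fingers": 0.6},
    {"delta_rot": [0,0,0],"xyz": [0,0,0.2],"fingers": 0.6},
    {"delta_rot": [0,0,0],"xyz": [0,0,0.2],"fingers": 0.6}
  ]
}}

```text
clock: 18.07
tcp_pos: [0.6182, 0.2348, 0.0932]
orientation: [-3.11, -0.441, 0.001]
contact_force: [0.7, -0.1, -1.9]
grip_width: 0.0379
```

Emit:
{"fn": "jog_arm", "kwargs": {
  "rows": [
    {"delta_rot": [0,0,0],"xyz": [0,0,0.1],"fingers": 0.6},
    {"delta_rot": [0,0,0],"xyz": [0,0,0.1],"fingers": 0.6},
    {"delta_rot": [0,0,0],"xyz": [0,0,0.1],"fingers": 0.6},
    {"delta_rot": [0,0,0],"xyz": [0,0,0.1],"fingers": 0.6},
    {"delta_rot": [0,0,0],"xyz": [0,0,0.1],"fingers": 0.6}
  ]
}}

```text
clock: 18.48
tcp_pos: [0.6182, 0.2348, 0.0923]
orientation: [-3.11, -0.441, 0.001]
contact_force: [-0.7, 0.4, -1.2]
grip_width: 0.0381
```

Emit:
{"fn": "jog_arm", "kwargs": {
  "rows": [
    {"delta_rot": [0,0,0],"xyz": [0,0,0.1],"fingers": 0.6},
    {"delta_rot": [0,0,0],"xyz": [0,0,0.1],"fingers": 0.6},
    {"delta_rot": [0,0,0],"xyz": [0,0,0.1],"fingers": 0.6},
    {"delta_rot": [0,0,0],"xyz": [0,0,0.1],"fingers": 0.6},
    {"delta_rot": [0,0,0],"xyz": [0,0,0.1],"fingers": 0.6}
  ]
}}

```text
clock: 18.9
tcp_pos: [0.6183, 0.2348, 0.0913]
orientation: [-3.11, -0.441, 0.001]
contact_force: [-0.3, -0.1, 0.8]
grip_width: 0.0377
```

Emit:
{"fn": "jog_arm", "kwargs": {
  "rows": [
    {"delta_rot": [0,0,0],"xyz": [0,0,0.1],"fingers": 0.6},
    {"delta_rot": [0,0,0],"xyz": [0,0,0.1],"fingers": 0.6},
    {"delta_rot": [0,0,0],"xyz": [0,0,0.1],"fingers": 0.6},
    {"delta_rot": [0,0,0],"xyz": [0,0,0.1],"fingers": 0.6},
    {"delta_rot": [0,0,0],"xyz": [0,0,0.1],"fingers": 0.6}
  ]
}}

```text
clock: 19.32
tcp_pos: [0.6185, 0.2349, 0.0905]
orientation: [-3.11, -0.441, 0.0]
contact_force: [0.8, -0.1, 1.6]
grip_width: 0.0379
```

Emit:
{"fn": "jog_arm", "kwargs": {
  "rows": [
    {"delta_rot": [0,0,0],"xyz": [0,0,0.1],"fingers": 0.6},
    {"delta_rot": [0,0,0],"xyz": [0,0,0.1],"fingers": 0.6},
    {"delta_rot": [0,0,0],"xyz": [0,0,0.1],"fingers": 0.6},
    {"delta_rot": [0,0,0],"xyz": [0,0,0.1],"fingers": 0.6},
    {"delta_rot": [0,0,0],"xyz": [0,0,0.1],"fingers": 0.6}
  ]
}}

```text
clock: 19.73
tcp_pos: [0.6186, 0.235, 0.0895]
orientation: [-3.11, -0.441, -0.0]
contact_force: [0.8, 1.3, 0.2]
grip_width: 0.038
```

Run:
```python
from h import *
o,M=pose(); print(o["moment"])
c=cam("wrist");im=imaging.grab_frame("wrist")
cv2.imwrite("pics/t_wrist.png",cv2.resize(im[190:310,270:370],None,fx=5,fy=5,interpolation=cv2.INTER_CUBIC))
s=imaging.grab_frame("scene"); K=[440,235]
cv2.imwrite(f"pics/t_scene.png",cv2.resize(s[K[1]-35:K[1]+35,K[0]-40:K[0]+40],None,fx=8,fy=8,interpolation=cv2.INTER_CUBIC))
pose()
```

```text
t 19.73 tcp [0.6186 0.235  0.0895] toolx ang 16.13 zaxis [-0.e+00  3.e-04 -1.e+00] F [0.8 1.3 0.2] w 0.038
[-0.00433423 -0.10972793  0.00993608]
t 19.83 tcp [0.6186 0.2349 0.0895] toolx ang 16.13 zaxis [-1.e-04  2.e-04 -1.e+00] F [ 0.9  0.8 -0.2] w 0.038
```

View pics/t_wrist.png

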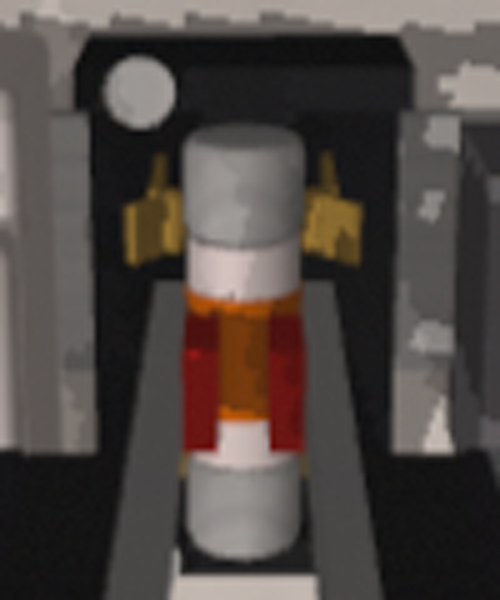

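View pics/t_scene.png

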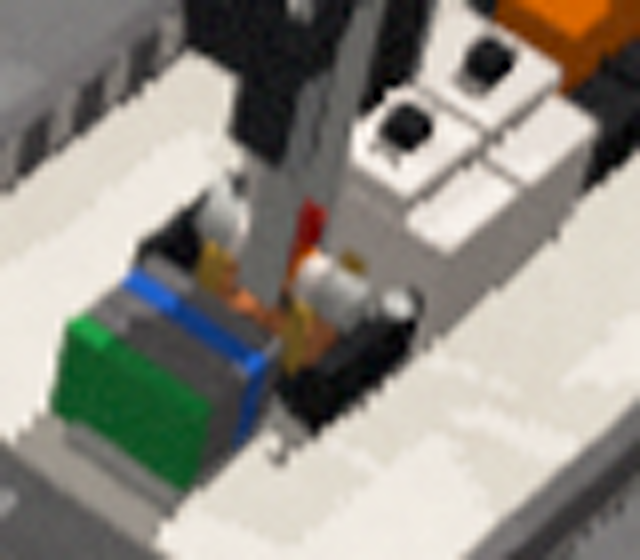

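Light contact: about 1 N of vertical load and a 1 N sideways push towards +x. I ease 0.3 mm in +x and carry on down.

Emit:
{"fn": "jog_arm", "kwargs": {
  "rows": [
    {"delta_rot": [0,0,0],"xyz": [0.03,0,0],"fingers": 0.6},
    {"delta_rot": [0,0,0],"xyz": [0.03,0,0.1],"fingers": 0.6},
    {"delta_rot": [0,0,0],"xyz": [0.03,0,0.1],"fingers": 0.6},
    {"delta_rot": [0,0,0],"xyz": [0.03,0,0.1],"fingers": 0.6},
    {"delta_rot": [0,0,0],"xyz": [0.03,0,0.1],"fingers": 0.6}
  ]
}}

```text
clock: 20.25
tcp_pos: [0.6188, 0.235, 0.0883]
orientation: [-3.11, -0.441, 0.0]
contact_force: [0.8, 0.3, -0.9]
grip_width: 0.0377
```

Emit:
{"fn": "jog_arm", "kwargs": {
  "rows": [
    {"delta_rot": [0,0,0],"xyz": [0,0,0.1],"fingers": 0.6},
    {"delta_rot": [0,0,0],"xyz": [0,0,0.1],"fingers": 0.6},
    {"delta_rot": [0,0,0],"xyz": [0,0,0.1],"fingers": 0.6},
    {"delta_rot": [0,0,0],"xyz": [0,0,0.1],"fingers": 0.6},
    {"delta_rot": [0,0,0],"xyz": [0,0,0.1],"fingers": 0.6}
  ]
}}

```text
clock: 20.67
tcp_pos: [0.6187, 0.2349, 0.0871]
orientation: [-3.11, -0.441, 0.001]
contact_force: [1.3, 0.2, -1.1]
grip_width: 0.0379
```

Emit:
{"fn": "jog_arm", "kwargs": {
  "rows": [
    {"delta_rot": [0,0,0],"xyz": [0,0,0.1],"fingers": 0.6},
    {"delta_rot": [0,0,0],"xyz": [0,0,0.1],"fingers": 0.6},
    {"delta_rot": [0,0,0],"xyz": [0,0,0.1],"fingers": 0.6},
    {"delta_rot": [0,0,0],"xyz": [0,0,0.1],"fingers": 0.6},
    {"delta_rot": [0,0,0],"xyz": [0,0,0.1],"fingers": 0.6}
  ]
}}

```text
clock: 21.08
tcp_pos: [0.6186, 0.2349, 0.0859]
orientation: [-3.111, -0.441, 0.001]
contact_force: [0.5, 0.4, -2.1]
grip_width: 0.0378
```

Emit:
{"fn": "jog_arm", "kwargs": {
  "rows": [
    {"delta_rot": [0,0,0],"xyz": [0,0,0.02],"fingers": 0.6},
    {"delta_rot": [0,0,0],"xyz": [0,0,0.04],"fingers": 0.6},
    {"delta_rot": [0,0,0],"xyz": [0,0,0.06],"fingers": 0.6},
    {"delta_rot": [0,0,0],"xyz": [0,0,0.06],"fingers": 0.6},
    {"delta_rot": [0,0,0],"xyz": [0,0,0.06],"fingers": 0.6}
  ]
}}

```text
clock: 21.5
tcp_pos: [0.6186, 0.2349, 0.0853]
orientation: [-3.111, -0.441, 0.001]
contact_force: [0.5, -0.0, -1.1]
grip_width: 0.0375
```

Emit:
{"fn": "jog_arm", "kwargs": {
  "rows": [
    {"delta_rot": [0,0,0],"xyz": [0,0,0.02],"fingers": 0.6},
    {"delta_rot": [0,0,0],"xyz": [0,0,0.04],"fingers": 0.6},
    {"delta_rot": [0,0,0],"xyz": [0,0,0.06],"fingers": 0.6},
    {"delta_rot": [0,0,0],"xyz": [0,0,0.06],"fingers": 0.6},
    {"delta_rot": [0,0,0],"xyz": [0,0,0.06],"fingers": 0.6}
  ]
}}

```text
clock: 21.92
tcp_pos: [0.6185, 0.2349, 0.0846]
orientation: [3.11, 0.441, -0.001]
contact_force: [1.1, -0.1, -1.9]
grip_width: 0.0379
```

Run:
```python
from h import *
o,M=pose(); print(o["moment"])
c=cam("wrist");im=imaging.grab_frame("wrist")
cv2.imwrite("pics/u_wrist.png",cv2.resize(im[190:310,270:370],None,fx=5,fy=5,interpolation=cv2.INTER_CUBIC))
s=imaging.grab_frame("scene"); K=[440,235]
cv2.imwrite(f"pics/u_scene.png",cv2.resize(s[K[1]-35:K[1]+35,K[0]-40:K[0]+40],None,fx=8,fy=8,interpolation=cv2.INTER_CUBIC))
```

```text
t 21.92 tcp [0.6185 0.2349 0.0846] toolx ang 16.13 zaxis [-8.e-04 -1.e-04 -1.e+00] F [ 1.1 -0.1 -1.9] w 0.0379
[ 0.06389808 -0.17594065  0.06324615]
```

View pics/u_wrist.png

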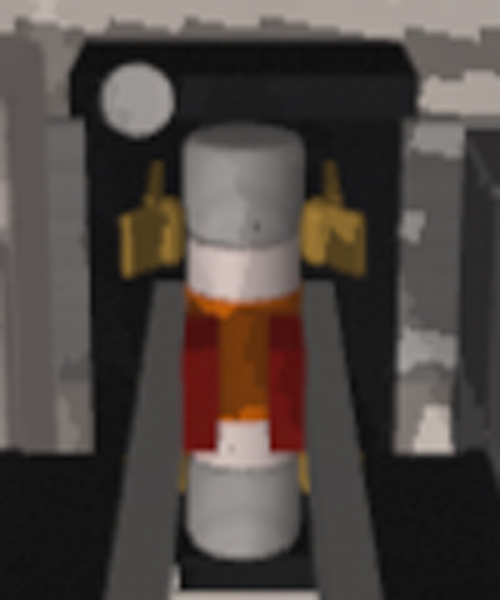

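View pics/u_scene.png

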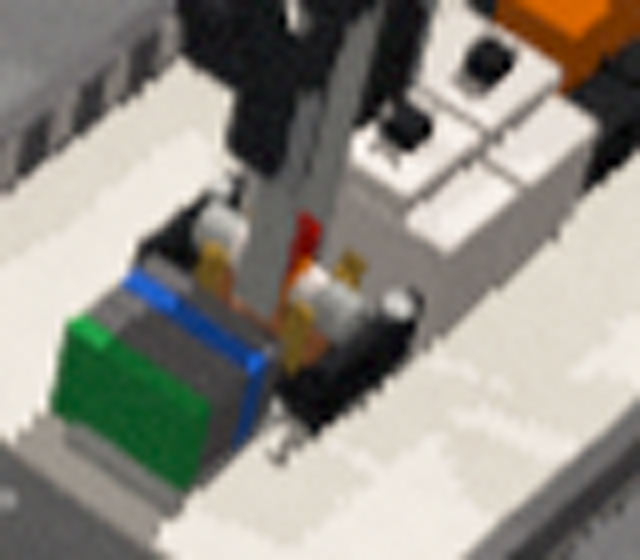

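The fuse sits between the clips in line with the base, with no load yet. I continue in 0.6 mm steps.

Emit:
{"fn": "jog_arm", "kwargs": {
  "rows": [
    {"delta_rot": [0,0,0],"xyz": [0,0,0.02],"fingers": 0.6},
    {"delta_rot": [0,0,0],"xyz": [0,0,0.04],"fingers": 0.6},
    {"delta_rot": [0,0,0],"xyz": [0,0,0.06],"fingers": 0.6},
    {"delta_rot": [0,0,0],"xyz": [0,0,0.06],"fingers": 0.6},
    {"delta_rot": [0,0,0],"xyz": [0,0,0.06],"fingers": 0.6}
  ]
}}

```text
clock: 22.43
tcp_pos: [0.6184, 0.2349, 0.0839]
orientation: [3.11, 0.441, -0.002]
contact_force: [1.0, 0.3, -2.7]
grip_width: 0.0377
```

Emit:
{"fn": "jog_arm", "kwargs": {
  "rows": [
    {"delta_rot": [0,0,0],"xyz": [0,0,0.02],"fingers": 0.6},
    {"delta_rot": [0,0,0],"xyz": [0,0,0.04],"fingers": 0.6},
    {"delta_rot": [0,0,0],"xyz": [0,0,0.06],"fingers": 0.6},
    {"delta_rot": [0,0,0],"xyz": [0,0,0.06],"fingers": 0.6},
    {"delta_rot": [0,0,0],"xyz": [0,0,0.06],"fingers": 0.6}
  ]
}}

```text
clock: 22.85
tcp_pos: [0.6184, 0.2348, 0.0832]
orientation: [3.11, 0.441, -0.002]
contact_force: [0.1, -0.8, -1.9]
grip_width: 0.0375
```

Emit:
{"fn": "jog_arm", "kwargs": {
  "rows": [
    {"delta_rot": [0,0,0],"xyz": [0,0,0.02],"fingers": 0.6},
    {"delta_rot": [0,0,0],"xyz": [0,0,0.04],"fingers": 0.6},
    {"delta_rot": [0,0,0],"xyz": [0,0,0.06],"fingers": 0.6},
    {"delta_rot": [0,0,0],"xyz": [0,0,0.06],"fingers": 0.6},
    {"delta_rot": [0,0,0],"xyz": [0,0,0.06],"fingers": 0.6}
  ]
}}

```text
clock: 23.27
tcp_pos: [0.6183, 0.2348, 0.0825]
orientation: [3.11, 0.441, -0.002]
contact_force: [-0.0, 1.4, -2.3]
grip_width: 0.0375
```

Emit:
{"fn": "jog_arm", "kwargs": {
  "rows": [
    {"delta_rot": [0,0,0],"xyz": [0,0,0.02],"fingers": 0.6},
    {"delta_rot": [0,0,0],"xyz": [0,0,0.04],"fingers": 0.6},
    {"delta_rot": [0,0,0],"xyz": [0,0,0.05],"fingers": 0.6},
    {"delta_rot": [0,0,0],"xyz": [0,0,0.05],"fingers": 0.6},
    {"delta_rot": [0,0,0],"xyz": [0,0,0.05],"fingers": 0.6}
  ]
}}

```text
clock: 23.68
tcp_pos: [0.6182, 0.2348, 0.0821]
orientation: [3.11, 0.441, -0.002]
contact_force: [-0.2, -0.4, -1.5]
grip_width: 0.0374
```

Emit:
{"fn": "jog_arm", "kwargs": {
  "rows": [
    {"delta_rot": [0,0,0],"xyz": [0,0,0.02],"fingers": 0.6},
    {"delta_rot": [0,0,0],"xyz": [0,0,0.04],"fingers": 0.6},
    {"delta_rot": [0,0,0],"xyz": [0,0,0.04],"fingers": 0.6},
    {"delta_rot": [0,0,0],"xyz": [0,0,0.04],"fingers": 0.6},
    {"delta_rot": [0,0,0],"xyz": [0,0,0.04],"fingers": 0.6}
  ]
}}

```text
clock: 24.1
tcp_pos: [0.6183, 0.2348, 0.0819]
orientation: [3.11, 0.441, -0.002]
contact_force: [-1.3, -1.0, 3.0]
grip_width: 0.0374
```

Emit:
{"fn": "jog_arm", "kwargs": {
  "rows": [
    {"delta_rot": [0,0,0],"xyz": [0,0,0.02],"fingers": 0.6},
    {"delta_rot": [0,0,0],"xyz": [0,0,0.04],"fingers": 0.6},
    {"delta_rot": [0,0,0],"xyz": [0,0,0.04],"fingers": 0.6},
    {"delta_rot": [0,0,0],"xyz": [0,0,0.04],"fingers": 0.6},
    {"delta_rot": [0,0,0],"xyz": [0,0,0.04],"fingers": 0.6}
  ]
}}

```text
clock: 24.52
tcp_pos: [0.6184, 0.2348, 0.0819]
orientation: [-3.111, -0.441, 0.002]
contact_force: [-1.9, -1.2, 6.1]
grip_width: 0.0378
```

Emit:
{"fn": "jog_arm", "kwargs": {
  "rows": [
    {"delta_rot": [0,0,0],"xyz": [0,0,0.02],"fingers": 0.6},
    {"delta_rot": [0,0,0],"xyz": [0,0,0.04],"fingers": 0.6},
    {"delta_rot": [0,0,0],"xyz": [0,0,0.04],"fingers": 0.6},
    {"delta_rot": [0,0,0],"xyz": [0,0,0.04],"fingers": 0.6},
    {"delta_rot": [0,0,0],"xyz": [0,0,0.04],"fingers": 0.6}
  ]
}}

```text
clock: 24.93
tcp_pos: [0.6185, 0.2349, 0.0818]
orientation: [-3.11, -0.441, 0.001]
contact_force: [-2.2, -0.9, 6.4]
grip_width: 0.0376
```

Emit:
{"fn": "jog_arm", "kwargs": {
  "rows": [
    {"delta_rot": [0,0,0],"xyz": [0,0,0.02],"fingers": 0.6},
    {"delta_rot": [0,0,0],"xyz": [0,0,0.04],"fingers": 0.6},
    {"delta_rot": [0,0,0],"xyz": [0,0,0.04],"fingers": 0.6},
    {"delta_rot": [0,0,0],"xyz": [0,0,0.04],"fingers": 0.6},
    {"delta_rot": [0,0,0],"xyz": [0,0,0.04],"fingers": 0.6}
  ]
}}

```text
clock: 25.35
tcp_pos: [0.6185, 0.2348, 0.0818]
orientation: [-3.11, -0.44, 0.001]
contact_force: [-1.9, -0.9, 6.8]
grip_width: 0.0376
```

It stopped hard at TCP z = 0.0818, fuse centre ≈ 0.027. That fits the first clip contact 9 mm higher. A 0.4 mm command gives about 8 N, so I raise the push gradually.

Emit:
{"fn": "jog_arm", "kwargs": {
  "rows": [
    {"delta_rot": [0,0,0],"xyz": [0,0,0.04],"fingers": 0.6},
    {"delta_rot": [0,0,0],"xyz": [0,0,0.05],"fingers": 0.6},
    {"delta_rot": [0,0,0],"xyz": [0,0,0.06],"fingers": 0.6},
    {"delta_rot": [0,0,0],"xyz": [0,0,0.06],"fingers": 0.6},
    {"delta_rot": [0,0,0],"xyz": [0,0,0.06],"fingers": 0.6}
  ]
}}

```text
clock: 25.77
tcp_pos: [0.6185, 0.2348, 0.0817]
orientation: [-3.11, -0.44, 0.001]
contact_force: [-2.4, -0.7, 8.3]
grip_width: 0.0381
```

Emit:
{"fn": "jog_arm", "kwargs": {
  "rows": [
    {"delta_rot": [0,0,0],"xyz": [0,0,0.06],"fingers": 0.6},
    {"delta_rot": [0,0,0],"xyz": [0,0,0.07],"fingers": 0.6},
    {"delta_rot": [0,0,0],"xyz": [0,0,0.08],"fingers": 0.6},
    {"delta_rot": [0,0,0],"xyz": [0,0,0.08],"fingers": 0.6},
    {"delta_rot": [0,0,0],"xyz": [0,0,0.08],"fingers": 0.6}
  ]
}}

```text
clock: 26.18
tcp_pos: [0.6186, 0.2348, 0.0817]
orientation: [-3.11, -0.44, 0.001]
contact_force: [-2.8, -1.1, 8.9]
grip_width: 0.0377
```

Emit:
{"fn": "jog_arm", "kwargs": {
  "rows": [
    {"delta_rot": [0,0,0],"xyz": [0,0,0.09],"fingers": 0.6},
    {"delta_rot": [0,0,0],"xyz": [0,0,0.1],"fingers": 0.6},
    {"delta_rot": [0,0,0],"xyz": [0,0,0.11],"fingers": 0.6},
    {"delta_rot": [0,0,0],"xyz": [0,0,0.12],"fingers": 0.6},
    {"delta_rot": [0,0,0],"xyz": [0,0,0.12],"fingers": 0.6}
  ]
}}

```text
clock: 26.6
tcp_pos: [0.6188, 0.2349, 0.0816]
orientation: [-3.11, -0.44, 0.001]
contact_force: [-3.6, -0.5, 11.2]
grip_width: 0.0376
```

Run:
```python
from h import *
o,M=pose(); print(o["moment"],o["tcp_pos"])
```

```text
t 26.6 tcp [0.6188 0.2349 0.0816] toolx ang 16.1 zaxis [-6.e-04  9.e-04 -1.e+00] F [-3.6 -0.5 11.2] w 0.0376
[-0.3669657   1.08597557 -0.01972975] [0.61875528 0.23487037 0.0815641 ]
```

About 12.4 N of push now, rising at about 6 N/mm. I increase it and relieve the small sideways drift.

Emit:
{"fn": "jog_arm", "kwargs": {
  "rows": [
    {"delta_rot": [0,0,0],"xyz": [-0.03,0,0.13],"fingers": 0.6},
    {"delta_rot": [0,0,0],"xyz": [-0.04,0,0.14],"fingers": 0.6},
    {"delta_rot": [0,0,0],"xyz": [-0.04,0,0.15],"fingers": 0.6},
    {"delta_rot": [0,0,0],"xyz": [-0.04,0,0.16],"fingers": 0.6},
    {"delta_rot": [0,0,0],"xyz": [-0.04,0,0.16],"fingers": 0.6}
  ]
}}

```text
clock: 27.02
tcp_pos: [0.6189, 0.2349, 0.0815]
orientation: [-3.109, -0.44, -0.001]
contact_force: [-4.4, -1.5, 13.6]
grip_width: 0.038
```

Run:
```python
from h import *
o,M=pose(); print(o["moment"],o["tcp_pos"])
```

```text
t 27.02 tcp [0.6189 0.2349 0.0815] toolx ang 16.1 zaxis [ 3.0e-04  1.6e-03 -1.0e+00] F [-4.4 -1.5 13.6] w 0.038
[-0.39012605  1.13342739  0.02588833] [0.6188573  0.23491334 0.08146184]
```

Emit:
{"fn": "jog_arm", "kwargs": {
  "rows": [
    {"delta_rot": [0,0,0],"xyz": [-0.06,0,0.17],"fingers": 0.6},
    {"delta_rot": [0,0,0],"xyz": [-0.08,0,0.18],"fingers": 0.6},
    {"delta_rot": [0,0,0],"xyz": [-0.08,0,0.19],"fingers": 0.6},
    {"delta_rot": [0,0,0],"xyz": [-0.08,0,0.19],"fingers": 0.6},
    {"delta_rot": [0,0,0],"xyz": [-0.08,0,0.19],"fingers": 0.6}
  ]
}}

```text
clock: 27.43
tcp_pos: [0.619, 0.2349, 0.0814]
orientation: [-3.108, -0.439, -0.004]
contact_force: [-3.7, -1.5, 15.3]
grip_width: 0.0378
```

Run:
```python
from h import *
o,M=pose(); print(o["moment"],o["tcp_pos"])
```

```text
t 27.43 tcp [0.619  0.2349 0.0814] toolx ang 16.08 zaxis [ 0.0021  0.0026 -1.    ] F [-3.7 -1.5 15.3] w 0.0378
[-0.36947009  1.07918246  0.03831138] [0.61899724 0.23489353 0.08141902]
```

Push ≈ 16.5 N. I hold it for over a second, slightly firmer and with the tilt corrected.

Emit:
{"fn": "jog_arm", "kwargs": {
  "rows": [
    {"delta_rot": [-0.05,-0.1,0],"xyz": [-0.09,0,0.2],"fingers": 0.6},
    {"delta_rot": [-0.1,-0.15,0],"xyz": [-0.09,0,0.2],"fingers": 0.6},
    {"delta_rot": [-0.1,-0.15,0],"xyz": [-0.09,0,0.2],"fingers": 0.6},
    {"delta_rot": [-0.1,-0.15,0],"xyz": [-0.09,0,0.2],"fingers": 0.6},
    {"delta_rot": [-0.1,-0.15,0],"xyz": [-0.09,0,0.2],"fingers": 0.6}
  ]
}}

```text
clock: 27.85
tcp_pos: [0.6191, 0.235, 0.0813]
orientation: [-3.11, -0.439, -0.003]
contact_force: [-4.2, -2.0, 14.4]
grip_width: 0.0378
```

Emit:
{"fn": "jog_arm", "kwargs": {
  "rows": [
    {"delta_rot": [-0.1,-0.15,0],"xyz": [-0.09,0,0.2],"fingers": 0.6},
    {"delta_rot": [-0.1,-0.15,0],"xyz": [-0.09,0,0.2],"fingers": 0.6},
    {"delta_rot": [-0.1,-0.15,0],"xyz": [-0.09,0,0.2],"fingers": 0.6},
    {"delta_rot": [-0.1,-0.15,0],"xyz": [-0.09,0,0.2],"fingers": 0.6},
    {"delta_rot": [-0.1,-0.15,0],"xyz": [-0.09,0,0.2],"fingers": 0.6}
  ]
}}

```text
clock: 28.27
tcp_pos: [0.6192, 0.2351, 0.0813]
orientation: [3.111, 0.439, 0.003]
contact_force: [-3.6, -1.3, 15.2]
grip_width: 0.0375
```

Emit:
{"fn": "jog_arm", "kwargs": {
  "rows": [
    {"delta_rot": [-0.1,-0.15,0],"xyz": [-0.09,0,0.2],"fingers": 0.6},
    {"delta_rot": [-0.1,-0.15,0],"xyz": [-0.09,0,0.2],"fingers": 0.6},
    {"delta_rot": [-0.1,-0.15,0],"xyz": [-0.09,0,0.2],"fingers": 0.6},
    {"delta_rot": [-0.1,-0.15,0],"xyz": [-0.09,0,0.2],"fingers": 0.6},
    {"delta_rot": [-0.1,-0.15,0],"xyz": [-0.09,0,0.2],"fingers": 0.6}
  ]
}}

```text
clock: 28.68
tcp_pos: [0.6192, 0.2352, 0.0812]
orientation: [3.109, 0.439, 0.002]
contact_force: [-3.4, -1.7, 14.8]
grip_width: 0.0375
```

Run:
```python
from h import *
o,M=pose(); print(o["moment"],o["tcp_pos"])
```

```text
t 28.68 tcp [0.6192 0.2352 0.0812] toolx ang 16.06 zaxis [ 0.0016 -0.0011 -1.    ] F [-3.4 -1.7 14.8] w 0.0375
[-0.42135432  1.15697091  0.0527943 ] [0.61918945 0.2352142  0.0812239 ]
```

The push is steady at about 16 N. I hold another second a bit firmer for margin (target ≈ 18 N).

Emit:
{"fn": "jog_arm", "kwargs": {
  "rows": [
    {"delta_rot": [0.06,-0.1,0],"xyz": [-0.08,0,0.22],"fingers": 0.6},
    {"delta_rot": [0.06,-0.1,0],"xyz": [-0.08,0,0.23],"fingers": 0.6},
    {"delta_rot": [0.06,-0.1,0],"xyz": [-0.08,0,0.24],"fingers": 0.6},
    {"delta_rot": [0.06,-0.1,0],"xyz": [-0.08,0,0.24],"fingers": 0.6},
    {"delta_rot": [0.06,-0.1,0],"xyz": [-0.08,0,0.24],"fingers": 0.6}
  ]
}}

```text
clock: 29.1
tcp_pos: [0.6197, 0.2352, 0.0811]
orientation: [-3.111, -0.438, -0.003]
contact_force: [-2.8, -1.4, 16.6]
grip_width: 0.0378
```

Emit:
{"fn": "jog_arm", "kwargs": {
  "rows": [
    {"delta_rot": [0,0,0],"xyz": [-0.08,0,0.24],"fingers": 0.6},
    {"delta_rot": [0,0,0],"xyz": [-0.08,0,0.24],"fingers": 0.6},
    {"delta_rot": [0,0,0],"xyz": [-0.08,0,0.24],"fingers": 0.6},
    {"delta_rot": [0,0,0],"xyz": [-0.08,0,0.24],"fingers": 0.6},
    {"delta_rot": [0,0,0],"xyz": [-0.08,0,0.24],"fingers": 0.6}
  ]
}}

```text
clock: 29.52
tcp_pos: [0.6203, 0.2354, 0.0809]
orientation: [-3.11, -0.438, -0.008]
contact_force: [-3.1, -1.0, 15.5]
grip_width: 0.0376
```

Emit:
{"fn": "jog_arm", "kwargs": {
  "rows": [
    {"delta_rot": [0,0,0],"xyz": [-0.08,0,0.24],"fingers": 0.6},
    {"delta_rot": [0,0,0],"xyz": [-0.08,0,0.24],"fingers": 0.6},
    {"delta_rot": [0,0,0],"xyz": [-0.08,0,0.24],"fingers": 0.6},
    {"delta_rot": [0,0,0],"xyz": [-0.08,0,0.24],"fingers": 0.6},
    {"delta_rot": [0,0,0],"xyz": [-0.08,0,0.24],"fingers": 0.6}
  ]
}}

```text
clock: 29.93
tcp_pos: [0.6206, 0.2354, 0.0805]
orientation: [-3.109, -0.437, -0.011]
contact_force: [-4.2, -1.2, 15.1]
grip_width: 0.0378
```

Run:
```python
from h import *
o,M=pose()
c=cam("wrist");im=imaging.grab_frame("wrist")
cv2.imwrite("pics/v_wrist.png",cv2.resize(im[190:310,270:370],None,fx=5,fy=5,interpolation=cv2.INTER_CUBIC))
s=imaging.grab_frame("scene"); K=[440,235]
cv2.imwrite(f"pics/v_scene.png",cv2.resize(s[K[1]-35:K[1]+35,K[0]-40:K[0]+40],None,fx=8,fy=8,interpolation=cv2.INTER_CUBIC))
```

```text
t 29.93 tcp [0.6206 0.2354 0.0805] toolx ang 16.01 zaxis [ 0.0069  0.0032 -1.    ] F [-4.2 -1.2 15.1] w 0.0378
```

View pics/v_wrist.png

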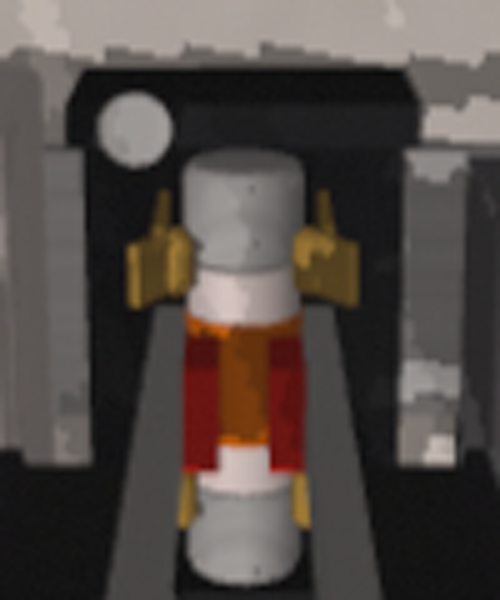

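View pics/v_scene.png

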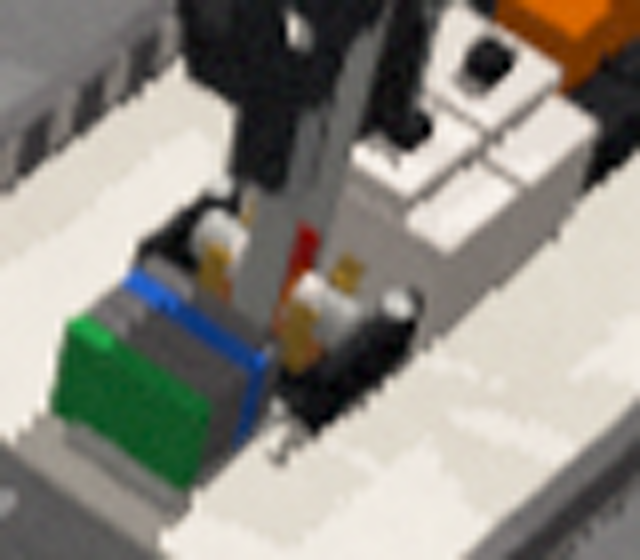

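The fuse is down in the clips (end caps at crop rows 150–270 and 490–580), level and in line. The tongs have pitched slightly in the pads. Push held at 16–18 N for over 2 s. Next I unload, level, and half-open.

Emit:
{"fn": "jog_arm", "kwargs": {
  "rows": [
    {"delta_rot": [-0.05,-0.2,0],"xyz": [-0.05,0,0.1],"fingers": 0.6},
    {"delta_rot": [-0.07,-0.4,0],"xyz": [-0.1,0,0],"fingers": 0.6},
    {"delta_rot": [-0.07,-0.4,0],"xyz": [-0.15,0,-0.05],"fingers": 0.6},
    {"delta_rot": [-0.07,-0.4,0],"xyz": [-0.15,0,-0.05],"fingers": 0.6},
    {"delta_rot": [-0.07,-0.4,0],"xyz": [-0.15,0,-0.05],"fingers": 0.6}
  ]
}}

```text
clock: 30.45
tcp_pos: [0.6196, 0.2352, 0.0808]
orientation: [-3.111, -0.438, -0.003]
contact_force: [1.9, 1.2, -0.7]
grip_width: 0.0379
```

Run:
```python
from h import *
o,M=pose()
```

```text
t 30.45 tcp [0.6196 0.2352 0.0808] toolx ang 16.01 zaxis [ 1.7e-03  4.0e-04 -1.0e+00] F [ 1.9  1.2 -0.7] w 0.0379
```

Unloaded to about zero. Now I open to the half-squeeze so the jaws release the fuse but the tongs stay held.

Emit:
{"fn": "jog_arm", "kwargs": {
  "rows": [
    {"delta_rot": [0,0,0],"xyz": [0,0,0],"fingers": 0.5},
    {"delta_rot": [0,0,0],"xyz": [0,0,0],"fingers": 0.475},
    {"delta_rot": [0,0,0],"xyz": [0,0,0],"fingers": 0.47},
    {"delta_rot": [0,0,0],"xyz": [0,0,0],"fingers": 0.47},
    {"delta_rot": [0,0,0],"xyz": [0,0,0],"fingers": 0.47}
  ]
}}

```text
clock: 30.87
tcp_pos: [0.6193, 0.2351, 0.0806]
orientation: [-3.111, -0.438, -0.002]
contact_force: [-0.4, -0.1, -0.4]
grip_width: 0.0458
```

Run:
```python
from h import *
o,M=pose()
c=cam("wrist");im=imaging.grab_frame("wrist")
cv2.imwrite("pics/w_wrist.png",cv2.resize(im[190:340,220:420],None,fx=4,fy=4,interpolation=cv2.INTER_CUBIC))
pose()
```

```text
t 30.87 tcp [0.6193 0.2351 0.0806] toolx ang 16.02 zaxis [ 1.e-03  2.e-04 -1.e+00] F [-0.4 -0.1 -0.4] w 0.0458
t 30.92 tcp [0.6194 0.2351 0.0807] toolx ang 16.02 zaxis [ 1.2e-03  2.0e-04 -1.0e+00] F [ 0.   0.2 -1.8] w 0.0451
```

View pics/w_wrist.png

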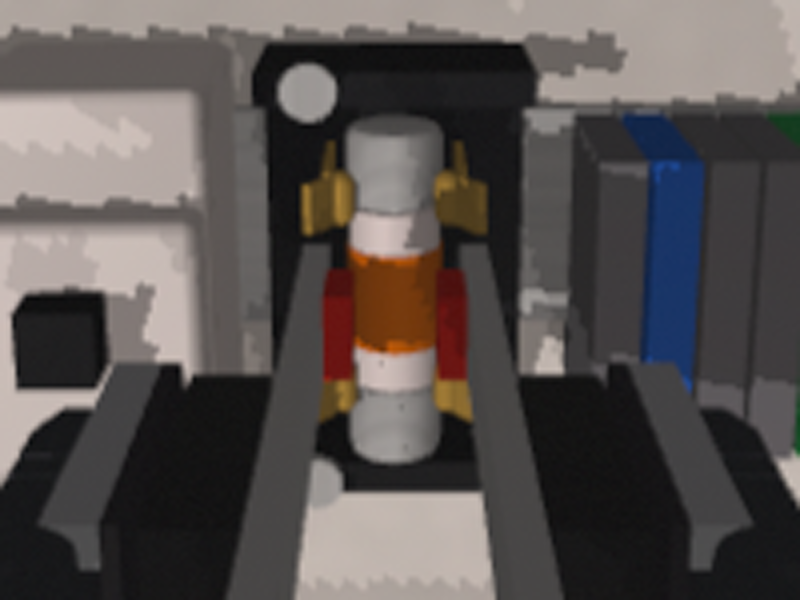

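The jaws are clear on both sides of the fuse, which sits in the clips. Lifting straight up.

Emit:
{"fn": "jog_arm", "kwargs": {
  "rows": [
    {"delta_rot": [0,0,0],"xyz": [0,0,-0.2],"fingers": 0.465},
    {"delta_rot": [0,0,0],"xyz": [0,0,-0.6],"fingers": 0.465},
    {"delta_rot": [0,0,0],"xyz": [0,0,-1.3],"fingers": 0.465},
    {"delta_rot": [0,0,0],"xyz": [0,0,-2.2],"fingers": 0.465},
    {"delta_rot": [0,0,0],"xyz": [0,0,-3.2],"fingers": 0.465}
  ]
}}

```text
clock: 31.33
tcp_pos: [0.6194, 0.2351, 0.1137]
orientation: [-3.111, -0.438, -0.002]
contact_force: [0.3, -0.3, -0.5]
grip_width: 0.0459
```

Run:
```python
from h import *
o,M=pose()
c=cam("wrist");im=imaging.grab_frame("wrist")
cv2.imwrite("pics/x_wrist.png",im)
for q in ("tongs_tip","fuse_mid","seat"): print(q,[(np.round(x["position"],1),round(x["conf"],2)) for x in imaging.tip_of("wrist",q)[:2]])
t=o["tcp_pos"]; print(proj(c,t+M[:,2]*.06))
pose()
```

```text
t 31.33 tcp [0.6194 0.2351 0.1137] toolx ang 16.01 zaxis [ 1.3e-03  3.0e-04 -1.0e+00] F [ 0.3 -0.3 -0.5] w 0.0459
tongs_tip [(array([318.8, 256.1]), 0.81)]
fuse_mid [(array([317.2, 244.1]), 0.72)]
seat [(array([319.9, 244.3]), 0.71)]
[317.29912648 253.17281973]
t 31.53 tcp [0.6197 0.2353 0.1135] toolx ang 16.02 zaxis [ 2.4e-03  9.0e-04 -1.0e+00] F [-0.9 -0.6  0.3] w 0.0457
```

View pics/x_wrist.png

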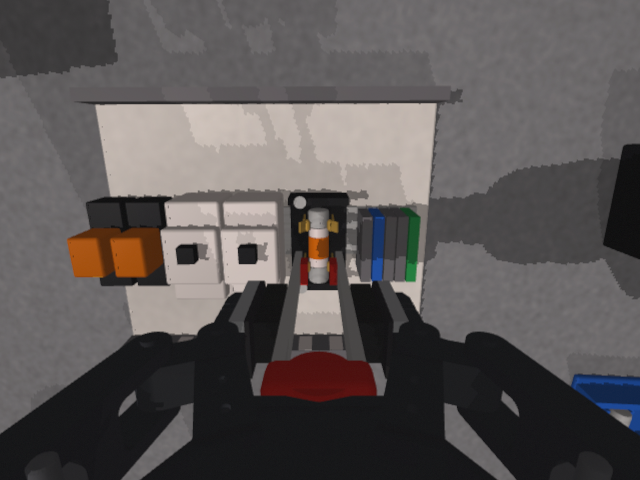

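The fuse stayed in its base (238–250 rows, column 318) and the tongs are free. I go back to the stand at about (0.5595, -0.2855), rising first.

Emit:
{"fn": "jog_arm", "kwargs": {
  "rows": [
    {"delta_rot": [0,0,0],"xyz": [0,0,-2.5],"fingers": 0.465},
    {"delta_rot": [0,0,0],"xyz": [0,0,-5],"fingers": 0.465},
    {"delta_rot": [0,0,0.8],"xyz": [-1.3,3.1,-5.5],"fingers": 0.465},
    {"delta_rot": [0,0,1.6],"xyz": [-2.7,6.5,-5.5],"fingers": 0.465},
    {"delta_rot": [0,0,2.6],"xyz": [-4.2,10.1,-5.5],"fingers": 0.465}
  ]
}}

```text
clock: 31.95
tcp_pos: [0.607, 0.1268, 0.1687]
orientation: [-3.118, -0.37, -0.006]
contact_force: [0.4, -0.8, -1.0]
grip_width: 0.0457
```

Emit:
{"fn": "jog_arm", "kwargs": {
  "rows": [
    {"delta_rot": [0,0,0],"xyz": [-1.5,3.6,0],"fingers": 0.465},
    {"delta_rot": [0,0,0],"xyz": [-3,7.2,0],"fingers": 0.465},
    {"delta_rot": [0,0,0],"xyz": [-4.5,10.8,0],"fingers": 0.465},
    {"delta_rot": [0,0,0],"xyz": [-6,14.4,0],"fingers": 0.465},
    {"delta_rot": [0,0,0],"xyz": [-7.5,18,0],"fingers": 0.465}
  ]
}}

```text
clock: 32.37
tcp_pos: [0.5753, -0.0674, 0.168]
orientation: [-3.118, -0.371, -0.005]
contact_force: [0.4, -0.1, -1.0]
grip_width: 0.0456
```

Run:
```python
from h import *
o,M=pose()
d=M.T@(np.array([.5595,-.2855,.165])-o["tcp_pos"]); print("tool delta cm",d*100)
```

```text
t 32.37 tcp [ 0.5753 -0.0674  0.168 ] toolx ang 13.56 zaxis [ 0.0029  0.0017 -1.    ] F [ 0.4 -0.1 -1. ] w 0.0456
tool delta cm [-6.64657304 20.83078871  0.26200337]
```

Emit:
{"fn": "jog_arm", "kwargs": {
  "rows": [
    {"delta_rot": [0,0,0],"xyz": [-1.2,3.8,0],"fingers": 0.465},
    {"delta_rot": [0,0,0],"xyz": [-2.4,7.6,0],"fingers": 0.465},
    {"delta_rot": [0,0,0],"xyz": [-3.6,11.4,0],"fingers": 0.465},
    {"delta_rot": [0,0,0],"xyz": [-4.8,15,0],"fingers": 0.465},
    {"delta_rot": [0,0,0],"xyz": [-5.8,18,0],"fingers": 0.465}
  ]
}}

```text
clock: 32.78
tcp_pos: [0.5598, -0.2593, 0.1675]
orientation: [-3.119, -0.367, -0.004]
contact_force: [0.1, 0.5, -1.7]
grip_width: 0.0454
```

Emit:
{"fn": "jog_arm", "kwargs": {
  "rows": [
    {"delta_rot": [0,0,0],"xyz": [-0.3,1,0],"fingers": 0.465},
    {"delta_rot": [0,0,0],"xyz": [-0.5,1.8,0],"fingers": 0.465},
    {"delta_rot": [0,0,0],"xyz": [-0.6,1.9,0],"fingers": 0.465},
    {"delta_rot": [0,0,0],"xyz": [-0.6,1.9,0],"fingers": 0.465},
    {"delta_rot": [0,0,0],"xyz": [-0.6,1.9,0],"fingers": 0.465}
  ]
}}

```text
clock: 33.2
tcp_pos: [0.5591, -0.2766, 0.1671]
orientation: [-3.117, -0.372, -0.004]
contact_force: [-0.8, 0.9, -0.1]
grip_width: 0.0457
```

Run:
```python
from h import *
imaging.grab_frame("side")
o,M=pose()
d=M.T@(np.array([.5595,-.2855,.165])-o["tcp_pos"]); print("tool delta cm",d*100)
c=cam("wrist");im=imaging.grab_frame("wrist")
cv2.imwrite("pics/y_wrist.png",im)
for q,z in (("tongs_tip",o["tcp_pos"][2]-.06),("pocket",.008),("stand",0)): print(q,[(np.round(x["position"],1),round(x["conf"],2),onz(c,x["position"],z).round(4)) for x in imaging.tip_of("wrist",q)[:2]])
t=o["tcp_pos"]; print(proj(c,t+M[:,2]*.06))
m=imaging.cut_out("wrist","stand")[0]["region"]; ys,xs=np.nonzero(m); print(rect(c,list(zip(xs,ys)),.008))
w=np.array([-M[1,2],M[0,2],0]); print("rot deg tool",np.degrees(M.T@w))
```

```text
t 33.25 tcp [ 0.5592 -0.2766  0.1672] toolx ang 13.62 zaxis [ 0.0021  0.0023 -1.    ] F [-0.1  0.4 -1.1] w 0.0458
tool delta cm [-0.1786643   0.87444381  0.21573409]
tongs_tip [(array([318.4, 260.1]), 0.59, array([ 0.5551, -0.2781,  0.1072]))]
pocket [(array([485.8, 132.1]), 0.57, array([ 0.6618, -0.3944,  0.008 ]))]
stand [(array([326.6, 217.3]), 0.58, array([ 0.5592, -0.2848,  0.    ]))]
[317.30917763 253.21821139]
((558.6542358398438, -285.53704833984375), (80.63758087158203, 91.02254486083984), 13.646150588989258)
rot deg tool [-1.02194483e-01 -1.49232440e-01 -1.48161366e-20]
```

View pics/y_wrist.png

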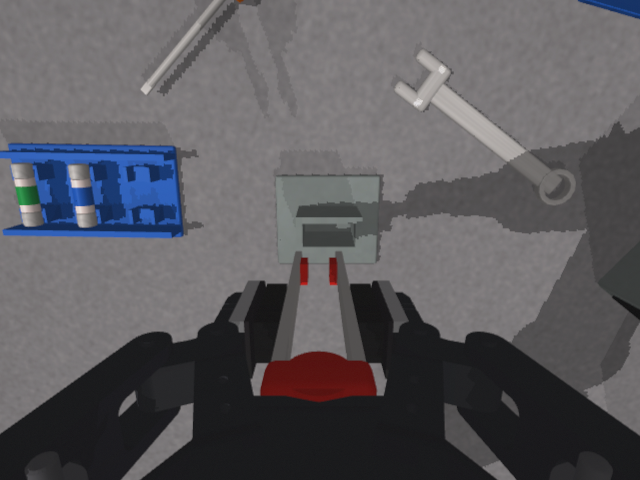

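The stand hasn't moved. The tips sit about 2 mm back (tongs pitched 1.5° in the pads), so I tilt the tool 1.3° to make them upright and align over the pocket.

Emit:
{"fn": "jog_arm", "kwargs": {
  "rows": [
    {"delta_rot": [-0.1,0.6,0],"xyz": [-0.05,0.5,0],"fingers": 0.465},
    {"delta_rot": [-0.1,1.2,0],"xyz": [-0.1,0.87,0],"fingers": 0.465},
    {"delta_rot": [-0.1,1.2,0],"xyz": [-0.1,0.87,1],"fingers": 0.465},
    {"delta_rot": [-0.1,1.2,0],"xyz": [-0.1,0.87,2],"fingers": 0.465},
    {"delta_rot": [-0.1,1.2,0],"xyz": [-0.1,0.87,2],"fingers": 0.465}
  ]
}}

```text
clock: 33.92
tcp_pos: [0.5582, -0.2863, 0.1446]
orientation: [-3.116, -0.368, -0.031]
contact_force: [-0.5, 0.1, -1.5]
grip_width: 0.0462
```

Emit:
{"fn": "jog_arm", "kwargs": {
  "rows": [
    {"delta_rot": [0,0,0],"xyz": [0,0,0],"fingers": 0.465},
    {"delta_rot": [0,0,0],"xyz": [0,0,0],"fingers": 0.465},
    {"delta_rot": [0,0,0],"xyz": [0,0,0],"fingers": 0.465},
    {"delta_rot": [0,0,0],"xyz": [0,0,0],"fingers": 0.465},
    {"delta_rot": [0,0,0],"xyz": [0,0,0],"fingers": 0.465}
  ]
}}

```text
clock: 34.33
tcp_pos: [0.5584, -0.2863, 0.1449]
orientation: [-3.116, -0.369, -0.032]
contact_force: [1.0, -0.1, -1.0]
grip_width: 0.0459
```

Run:
```python
from h import *
o,M=pose()
d=M.T@(np.array([.5595,-.2855,.12])-o["tcp_pos"]); print("tool delta cm",d*100)
c=cam("wrist");im=imaging.grab_frame("wrist")
cv2.imwrite("pics/z_wrist.png",cv2.resize(im[170:370,200:440],None,fx=3,fy=3,interpolation=cv2.INTER_CUBIC))
for q,z in (("tongs_tip",o["tcp_pos"][2]-.06),("stand",0)): print(q,[(np.round(x["position"],1),round(x["conf"],2),onz(c,x["position"],z).round(4)) for x in imaging.tip_of("wrist",q)[:2]])
m=imaging.cut_out("wrist","stand")[0]["region"]; ys,xs=np.nonzero(m); print(rect(c,list(zip(xs,ys)),.008))
print("pocket rim centre px",proj(c,[.5587,-.2853,.053]),"floor",proj(c,[.5587,-.2853,.008]))
```

```text
t 34.33 tcp [ 0.5584 -0.2863  0.1449] toolx ang 13.49 zaxis [ 0.0198  0.0059 -0.9998] F [ 1.  -0.1 -1. ] w 0.0459
tool delta cm [ 0.068595   -0.04707789  2.49676951]
tongs_tip [(array([318. , 260.5]), 0.76, array([ 0.5552, -0.2874,  0.0849]))]
stand [(array([320.3, 259.6]), 0.74, array([ 0.5282, -0.2959,  0.    ])), (array([314. , 222.4]), 0.72, array([ 0.5591, -0.2829,  0.    ]))]
((559.014404296875, -284.9307861328125), (80.04638671875, 90.6874008178711), 13.520051956176758)
pocket rim centre px [316.28923139 240.38113659] floor [316.59016552 225.63387606]
```

View pics/z_wrist.png

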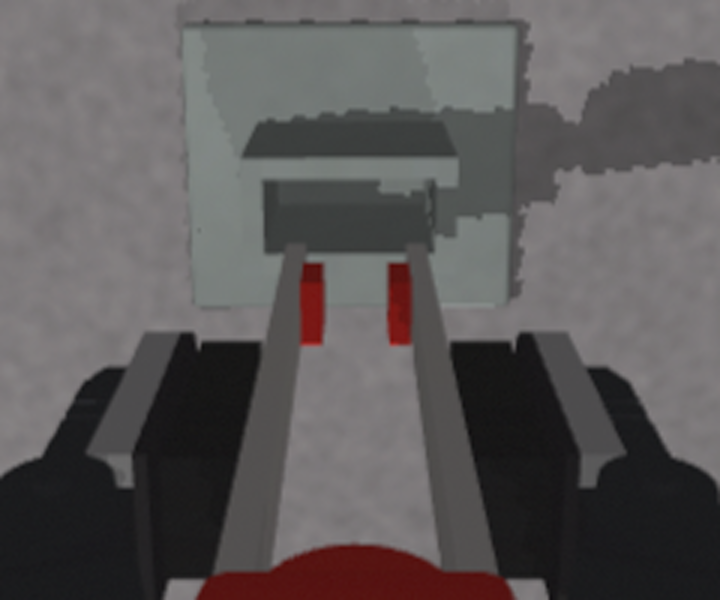

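Emit:
{"fn": "jog_arm", "kwargs": {
  "rows": [
    {"delta_rot": [0,0,0],"xyz": [0.2,-0.08,0.3],"fingers": 0.465},
    {"delta_rot": [0,0,0],"xyz": [0.2,-0.08,0.9],"fingers": 0.465},
    {"delta_rot": [0,0,0],"xyz": [0.18,-0.08,1.6],"fingers": 0.465},
    {"delta_rot": [0,0,0],"xyz": [0.17,-0.08,2.2],"fingers": 0.465},
    {"delta_rot": [0,0,0],"xyz": [0.17,-0.08,2.4],"fingers": 0.465}
  ]
}}

```text
clock: 34.95
tcp_pos: [0.5593, -0.2845, 0.1191]
orientation: [-3.115, -0.368, -0.028]
contact_force: [-1.2, 0.3, -1.7]
grip_width: 0.0458
```

Emit:
{"fn": "jog_arm", "kwargs": {
  "rows": [
    {"delta_rot": [0,0,0],"xyz": [0,0,0],"fingers": 0.465},
    {"delta_rot": [0,0,0],"xyz": [0,0,0],"fingers": 0.465},
    {"delta_rot": [0,0,0],"xyz": [0,0,0],"fingers": 0.465},
    {"delta_rot": [0,0,0],"xyz": [0,0,0],"fingers": 0.465},
    {"delta_rot": [0,0,0],"xyz": [0,0,0],"fingers": 0.465}
  ]
}}

```text
clock: 35.37
tcp_pos: [0.5595, -0.2846, 0.1195]
orientation: [-3.115, -0.368, -0.029]
contact_force: [-0.8, 0.5, -0.4]
grip_width: 0.0459
```

Run:
```python
from h import *
o,M=pose()
c=cam("wrist");im=imaging.grab_frame("wrist")
cv2.imwrite("pics/za_wrist.png",cv2.resize(im[190:310,240:400],None,fx=5,fy=5,interpolation=cv2.INTER_CUBIC))
s=imaging.grab_frame("side"); cv2.imwrite("pics/za_side.png",cv2.resize(s[240:340,330:450],None,fx=6,fy=6,interpolation=cv2.INTER_CUBIC))
print("rim centre px",proj(c,[.5587,-.2853,.053]))
```

```text
t 35.37 tcp [ 0.5595 -0.2846  0.1195] toolx ang 13.49 zaxis [ 0.0178  0.0066 -0.9998] F [-0.8  0.5 -0.4] w 0.0459
rim centre px [318.37910508 253.3516395 ]
```

View pics/za_wrist.png

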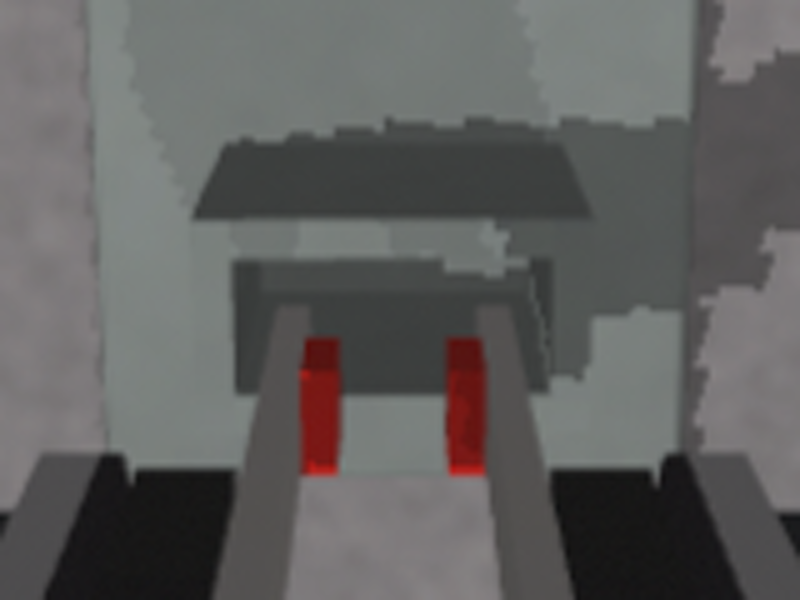

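View pics/za_side.png

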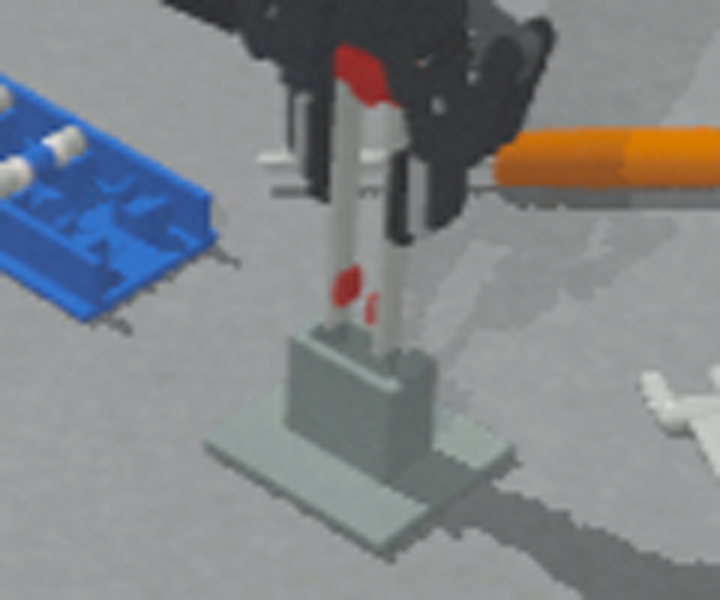

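The tips are just above the rim (jaw edges at columns 272–515 in a pocket spanning 235–550) and about 1.3 mm back in x. I correct that and lower into the pocket.

Emit:
{"fn": "jog_arm", "kwargs": {
  "rows": [
    {"delta_rot": [0,0,0],"xyz": [0.13,0,0],"fingers": 0.465},
    {"delta_rot": [0,0,0],"xyz": [0.13,0,0.2],"fingers": 0.465},
    {"delta_rot": [0,0,0],"xyz": [0.12,0,0.8],"fingers": 0.465},
    {"delta_rot": [0,0,0],"xyz": [0.1,0,1.6],"fingers": 0.465},
    {"delta_rot": [0,0,0],"xyz": [0.09,0,2.3],"fingers": 0.465}
  ]
}}

```text
clock: 35.88
tcp_pos: [0.5605, -0.284, 0.0954]
orientation: [-3.115, -0.369, -0.028]
contact_force: [0.4, 0.3, -1.0]
grip_width: 0.0461
```

Run:
```python
from h import *
o,M=pose()
im=imaging.grab_frame("wrist")
cv2.imwrite("pics/zb_wrist.png",cv2.resize(im[190:310,240:400],None,fx=5,fy=5,interpolation=cv2.INTER_CUBIC))
pose()
```

```text
t 35.88 tcp [ 0.5605 -0.284   0.0954] toolx ang 13.5 zaxis [ 0.0172  0.007  -0.9998] F [ 0.4  0.3 -1. ] w 0.0461
t 35.93 tcp [ 0.5596 -0.2835  0.0938] toolx ang 13.5 zaxis [ 0.0147  0.0079 -0.9999] F [-0.1  0.5 -1.2] w 0.0456
```

View pics/zb_wrist.png

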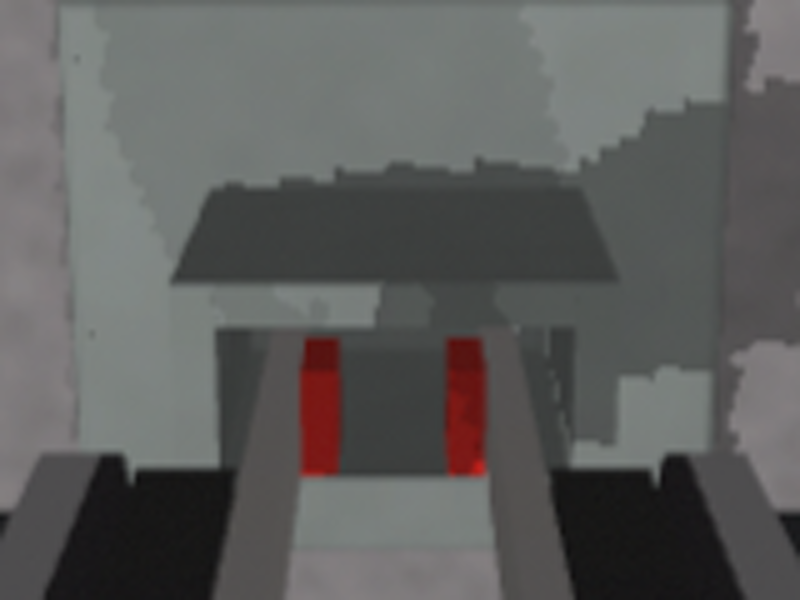

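The jaws are inside the pocket with no contact force. I continue down to TCP z ≈ 0.0695.

Emit:
{"fn": "jog_arm", "kwargs": {
  "rows": [
    {"delta_rot": [0,0,0],"xyz": [0,0.05,0.5],"fingers": 0.465},
    {"delta_rot": [0,0,0],"xyz": [0,0.05,1],"fingers": 0.465},
    {"delta_rot": [0,0,0],"xyz": [-0.02,0.05,1.5],"fingers": 0.465},
    {"delta_rot": [0,0,0],"xyz": [-0.03,0.05,2],"fingers": 0.465},
    {"delta_rot": [0,0,0],"xyz": [-0.03,0.05,2.1],"fingers": 0.465}
  ]
}}

```text
clock: 36.35
tcp_pos: [0.5592, -0.2836, 0.0717]
orientation: [-3.113, -0.369, -0.022]
contact_force: [-0.2, 0.3, -0.9]
grip_width: 0.0462
```

Emit:
{"fn": "jog_arm", "kwargs": {
  "rows": [
    {"delta_rot": [0,0,0],"xyz": [0,0,0],"fingers": 0.465},
    {"delta_rot": [0,0,0],"xyz": [0,0,0],"fingers": 0.465},
    {"delta_rot": [0,0,0],"xyz": [0,0,0],"fingers": 0.465},
    {"delta_rot": [0,0,0],"xyz": [0,0,0],"fingers": 0.465},
    {"delta_rot": [0,0,0],"xyz": [0,0,0],"fingers": 0.465}
  ]
}}

```text
clock: 36.77
tcp_pos: [0.5594, -0.2837, 0.072]
orientation: [-3.113, -0.369, -0.023]
contact_force: [0.3, 0.8, -1.3]
grip_width: 0.0459
```

Emit:
{"fn": "jog_arm", "kwargs": {
  "rows": [
    {"delta_rot": [0,0,0],"xyz": [0,0,0.1],"fingers": 0.465},
    {"delta_rot": [0,0,0],"xyz": [0,0,0.2],"fingers": 0.465},
    {"delta_rot": [0,0,0],"xyz": [0,0,0.3],"fingers": 0.465},
    {"delta_rot": [0,0,0],"xyz": [0,0,0.35],"fingers": 0.465},
    {"delta_rot": [0,0,0],"xyz": [0,0,0.35],"fingers": 0.465}
  ]
}}

```text
clock: 37.18
tcp_pos: [0.5593, -0.2836, 0.0683]
orientation: [-3.113, -0.369, -0.023]
contact_force: [-0.3, 0.4, -0.6]
grip_width: 0.0457
```

Emit:
{"fn": "jog_arm", "kwargs": {
  "rows": [
    {"delta_rot": [0,0,0],"xyz": [0,0,0.05],"fingers": 0.465},
    {"delta_rot": [0,0,0],"xyz": [0,0,0.1],"fingers": 0.465},
    {"delta_rot": [0,0,0],"xyz": [0,0,0.1],"fingers": 0.465},
    {"delta_rot": [0,0,0],"xyz": [0,0,0.1],"fingers": 0.465},
    {"delta_rot": [0,0,0],"xyz": [0,0,0.1],"fingers": 0.465}
  ]
}}

```text
clock: 37.6
tcp_pos: [0.5597, -0.2837, 0.0678]
orientation: [-3.113, -0.369, -0.024]
contact_force: [-1.9, 0.9, 5.3]
grip_width: 0.0457
```

The tips are on the pocket floor (5–6 N). Now I release.

Emit:
{"fn": "jog_arm", "kwargs": {
  "rows": [
    {"delta_rot": [0,0,0],"xyz": [0,0,0],"fingers": 0.43},
    {"delta_rot": [0,0,0],"xyz": [0,0,0],"fingers": 0.38},
    {"delta_rot": [0,0,0],"xyz": [0,0,0],"fingers": 0.3},
    {"delta_rot": [0,0,0],"xyz": [0,0,0],"fingers": 0.2},
    {"delta_rot": [0,0,0],"xyz": [0,0,0],"fingers": 0.12}
  ]
}}

```text
clock: 38.02
tcp_pos: [0.5596, -0.2836, 0.0676]
orientation: [-3.113, -0.369, -0.024]
contact_force: [0.6, 0.3, -0.3]
grip_width: 0.075
```

Run:
```python
from h import *
o,M=pose()
im=imaging.grab_frame("wrist")
cv2.imwrite("pics/zc_wrist.png",im)
w=np.array([-M[1,2],M[0,2],0]); print("rot deg tool",np.degrees(M.T@w))
pose()
```

```text
t 38.02 tcp [ 0.5596 -0.2836  0.0676] toolx ang 13.51 zaxis [ 0.0142  0.0082 -0.9999] F [ 0.6  0.3 -0.3] w 0.075
rot deg tool [-2.68590607e-01 -8.99486499e-01  2.69006585e-19]
t 38.07 tcp [ 0.5596 -0.2836  0.0676] toolx ang 13.51 zaxis [ 0.0143  0.0082 -0.9999] F [0.4 0.8 0.1] w 0.0753
```

View pics/zc_wrist.png

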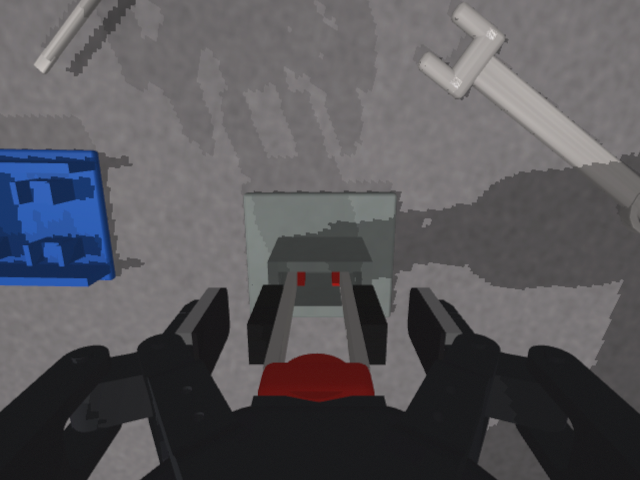

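The tongs stand free with both grips clear of the pads. I move straight up, levelling the tool.

Emit:
{"fn": "jog_arm", "kwargs": {
  "rows": [
    {"delta_rot": [0,0,0],"xyz": [0,0,-1],"fingers": 0.12},
    {"delta_rot": [0,0,0],"xyz": [0.03,0,-3],"fingers": 0.12},
    {"delta_rot": [0,0,0],"xyz": [0.08,0,-6],"fingers": 0.12},
    {"delta_rot": [0,0,0],"xyz": [0.15,0,-9.5],"fingers": 0.12},
    {"delta_rot": [-0.2,-0.9,0],"xyz": [0.2,0,-13],"fingers": 0.12}
  ]
}}

```text
clock: 38.48
tcp_pos: [0.5585, -0.2848, 0.1995]
orientation: [-3.119, -0.367, 0.002]
contact_force: [0.2, 0.3, -0.1]
grip_width: 0.0752
```

Emit:
{"fn": "jog_arm", "kwargs": {
  "rows": [
    {"delta_rot": [0,0,0],"xyz": [0,0,-2],"fingers": 0.12},
    {"delta_rot": [0,0,0],"xyz": [0,0,-4],"fingers": 0.12},
    {"delta_rot": [0,0,0],"xyz": [0,0,-5],"fingers": 0.12},
    {"delta_rot": [0,0,0],"xyz": [0,0,-5],"fingers": 0.12},
    {"delta_rot": [0,0,0],"xyz": [0,0,-5],"fingers": 0.12}
  ]
}}

```text
clock: 38.9
tcp_pos: [0.5584, -0.2848, 0.2494]
orientation: [-3.119, -0.367, 0.001]
contact_force: [0.1, -0.1, -0.6]
grip_width: 0.0752
```

Run:
```python
from h import *
o,M=pose()
c=cam("wrist");im=imaging.grab_frame("wrist"); cv2.imwrite("pics/zd_wrist.png",im)
s=imaging.grab_frame("scene"); cv2.imwrite("pics/zd_scene.png",s); K=[440,235]
cv2.imwrite(f"pics/zd_scene2.png",cv2.resize(s[K[1]-35:K[1]+35,K[0]-40:K[0]+40],None,fx=8,fy=8,interpolation=cv2.INTER_CUBIC))
s=imaging.grab_frame("side"); cv2.imwrite("pics/zd_side.png",cv2.resize(s[160:340,240:480],None,fx=3.3,fy=3.3,interpolation=cv2.INTER_CUBIC))
for q in ("fuse_mid","tongs_grip"):
    rs=[]
    for n in("scene","side"):
        d=imaging.tip_of(n,q)
        if d: rs.append(ray(cam(n),d[0]["position"])); print(q,n,np.round(d[0]["position"],1),round(d[0]["conf"],2))
    if len(rs)==2: print(tri(rs))
```

```text
t 38.9 tcp [ 0.5584 -0.2848  0.2494] toolx ang 13.42 zaxis [-0.001   0.0012 -1.    ] F [ 0.1 -0.1 -0.6] w 0.0752
fuse_mid scene [431.5 234.2] 0.48
fuse_mid side [302.7 205.6] 0.55
(array([0.61638038, 0.22816408, 0.02746751]), [np.float64(0.002749180283866899), np.float64(0.0027491802838668063)])
tongs_grip scene [188.7 288.5] 0.84
tongs_grip side [391.8 284.1] 0.96
(array([ 0.56213761, -0.28398946,  0.08779078]), [np.float64(0.00018787790511514313), np.float64(0.0001878779051149767)])
```

View pics/zd_wrist.png

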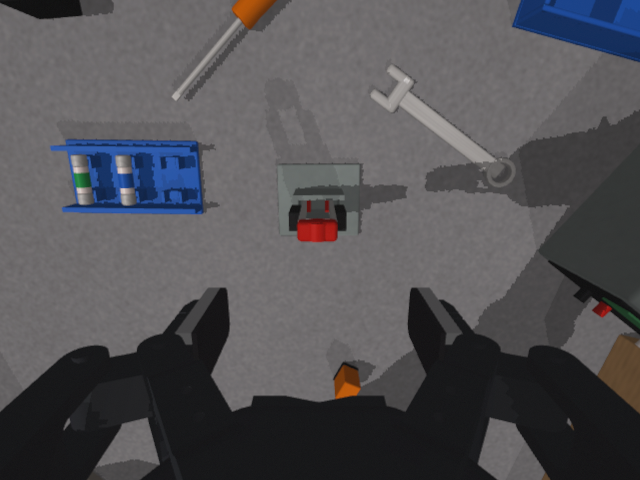

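View pics/zd_scene2.png

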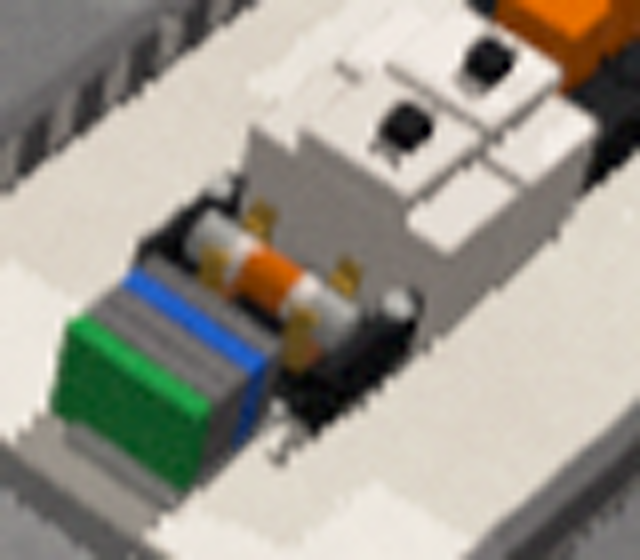

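View pics/zd_side.png

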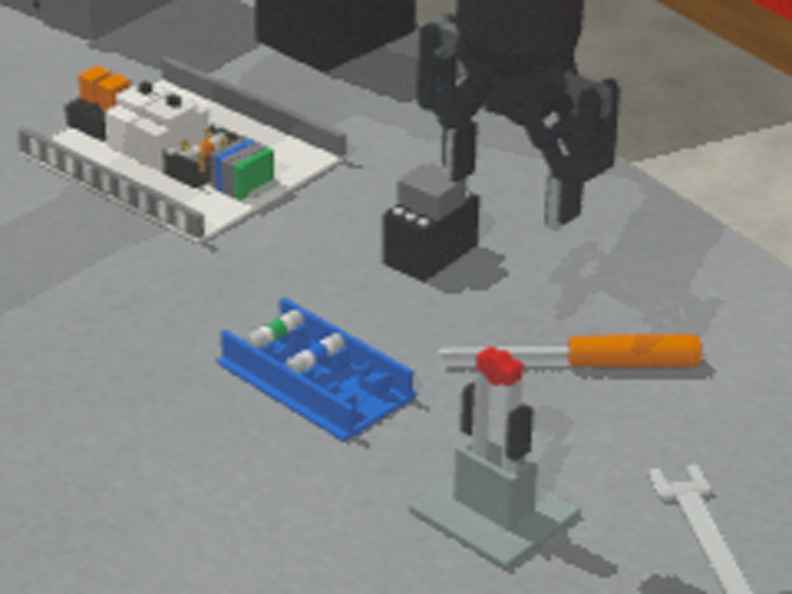

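The fuse lies level in the clips and the tongs stand upright in the pocket. The spares and loose things look unmoved, and the arm is clear. Handing in.

Run:
```python
from h import *
pose(); print(r.hand_in())
```

```text
t 39.25 tcp [ 0.5582 -0.2848  0.2485] toolx ang 13.41 zaxis [-0.0029  0.0015 -1.    ] F [0.9 0.2 0.8] w 0.0751
the job is handed in; nothing more can be done
None
```

I took the orange-banded fuse out of the tray with the tongs and pressed it between the clips to its hard stop. I let it go there, put the tongs back in their stand, and handed in at 39 s. `hand_in` gave no verdict, so the points below are my own checks.

- **Fit:** The first contact force came about 9 mm above the hard stop, as the clips should give. The fuse's centre is then at about 0.027 m, roughly 2 mm below the highest seat height.
- **Clips:** The load there was only about 3 N. The clips should need about 5 N, so I did not feel a clear snap.
- **Push:** The steady push was about 15.5–18 N for roughly 2.5 s, from the wrist force plus the tongs' weight. The highest reading I saw was about 18 N, well under 25 N.
- **Disagreement:** During the push there was about 4 N sideways, the tool drifted about 2 mm, and the tongs pitched 1.5–3° in the pads. I corrected for this before setting them down.
- **Last pictures:** The fuse lies level between all four clips and in line with the base. The tongs stand upright in the pocket, and the spare fuses, driver, wrench, relay and contactor look unmoved. I did not check the tape separately. The gripper was open, about 11 cm above the tongs and touching nothing.
- **Weak check:** The last network fix put the fuse at (0.616, 0.228, 0.027), about 7 mm from where I pressed it in. The two cameras disagreed by about 3 mm there. I trusted the close-up pictures and the felt stop instead.

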